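# Fit the keyed push buttons in a quiz buzzer box

## Task

The quiz buzzer box is bracketed to the bench: before you lift any button, take the touch probe from its stand and touch off the box with the probe's ball, first on the side facing you (the robot) near its left corner, then on that same side near its right corner, then on its right-hand side (left and right as the robot sees them), and put the probe back upright in its stand. Then fit every dome push button standing ready (three or four) in a D-shaped hole of the lid, one to a hole in any you like: turn each until the flat of its barrel matches the flat of the hole and let it in until its bezel sits flush on the lid. Let go of everything and leave the other things on the bench where they are.

Things in the scene. Friction and masses are not known exactly. Their poses are not given: they have to be found in the camera images.
- buzzer_box: plywood box with a light grey lid, 210 x 210 mm and 62 mm high, fixed to the bench by two small steel angle brackets on its far (+x) side, which reach 36 mm out and 40 mm up. Origin: centre of its underside; x away from the robot (the box is turned by up to 10 degrees), y to the robot's left, z up. Four equal D holes in a square, 100 mm apart
- touch_1 (a point): point on the box side facing the robot (box x = -105 mm), 75 mm left of that side's middle, 42 mm above the bench. Touches on this side more than 30 mm left of its middle will do
- touch_2 (a point): point on the same side, 75 mm right of its middle, 42 mm above the bench. Touches more than 30 mm right of the middle will do
- touch_3 (a point): middle of the box's right-hand side (box y = -105 mm), 42 mm above the bench. Touches anywhere on this side will do
- hole_near_left (a point): centre of the near left D hole at the lid's top, 62 mm above the bench. Each hole goes through the 9 mm lid into the hollow box, is 47 mm in diameter and has its flat 16.5 mm from the centre on the box's -x side (towards the robot): a button fits when its x axis points the same way as the box's x axis, within about 5 degrees, with 1.5 mm of room all round
- hole_near_right (a point): centre of the near right D hole at the lid's top; shape as hole_near_left. A button fully in has its origin 34 mm above the bench
- hole_far_left (a point): centre of the far left D hole at the lid's top; shape as hole_near_left
- hole_far_right (a point): centre of the far right D hole at the lid's top; shape as hole_near_left
- btn_red: red dome push button, 64 mm tall, standing on its barrel, turned any way. Origin: centre of the barrel's foot, z up. From the foot: grey barrel 28 mm long, 44 mm in diameter, with one flat along it 15 mm from the axis on the -x side; black bezel from 28 to 34 mm; round plunger 40 mm in diameter from 34 to 58 mm, then a low dome. 0.14 kg (+-25 %). None if absent
- btn_yellow: yellow button, otherwise as btn_red. The bezel is 62 mm across and also cut straight, 25 mm from the axis, over the barrel's flat, with a white line along the cut. The foot is bevelled by 2 mm over its lowest 5 mm. None if absent
- btn_green: green button, otherwise as btn_red. Take a button by its plunger, which does not move in the bezel. The weight is low in the foot. None if absent
- btn_blue: blue button, otherwise as btn_red. None if absent
- probe: touch probe, round, 122 mm tall, upright in its stand at the start. Origin: lowest point of the ball; z up. From below: red ball 8 mm in diameter, stylus 6 mm in diameter up to 50 mm, flange 48 mm in diameter from 50 to 56 mm, dark body 32 mm in diameter from 56 to 116 mm (the part to hold), cap. Rigid, 0.2 kg
- probe_tip (a point): centre of the probe's red ball, 4 mm above the probe's origin. Touch the box with the ball's centre 20 to 60 mm above the bench: below that the flange would meet the lid
- probe_stand: blue bent-sheet stand, 100 x 90 mm, fixed to the bench. Its top shelf, 70 mm up and 80 mm long (x), has a slot 24 mm wide along the stand's x, open at the -x end, closed 20 mm beyond the middle. The stylus hangs in the slot, the flange lies on the shelf; the probe's origin is then 20 mm above the bench. Origin: centre of its underside
- park (a point): point on the slot's middle line, at the shelf's top surface, where the probe's axis stands at the start and shall stand again (within 25 mm)
- cutters: bystander, leave it: green and black side cutters, 130 x 58 x 15 mm, lying flat
- solder_spool: bystander, leave it: reel of solder, 60 mm in diameter, 36 mm tall
- flux_bottle: bystander, leave it: small white bottle with red cap, 36 mm in diameter, 85 mm tall
- screwdriver: bystander, leave it: orange screwdriver, 170 mm long, lying
- brass_wool: bystander, leave it: steel tin of brass wool, 72 mm in diameter, 35 mm tall
- circuit_board: bystander, leave it: purple circuit board, 60 x 100 mm, lying
There are look-alikes about, which are no part of the job. Leave any orange or purple look-alike of the probe alone.

How it is judged:
On the way, in this order (a step that is already met when the one before it is completed fails the run):
1. the probe's ball touches the side facing the robot near its left corner, all buttons still standing on the bench (contact force between probe and buzzer_box above 0.4 N and z of probe_tip in the frame of buzzer_box between 0.005 and 0.064 m and x of probe_tip in the frame of buzzer_box between -0.116 and -0.1 m and y of probe_tip in the frame of buzzer_box between 0.03 and 0.107 m and height (world z) of each of btn_red, btn_yellow, btn_green, btn_blue below 0.015 m), for 0.05 s.
2. the ball touches the same side near its right corner, all buttons still standing on the bench (contact force between probe and buzzer_box above 0.4 N and z of probe_tip in the frame of buzzer_box between 0.005 and 0.064 m and x of probe_tip in the frame of buzzer_box between -0.116 and -0.1 m and y of probe_tip in the frame of buzzer_box between -0.107 and -0.03 m and height (world z) of each of btn_red, btn_yellow, btn_green, btn_blue below 0.015 m), for 0.05 s.
3. the ball touches the right-hand side, all buttons still standing on the bench (contact force between probe and buzzer_box above 0.4 N and z of probe_tip in the frame of buzzer_box between 0.005 and 0.064 m and y of probe_tip in the frame of buzzer_box between -0.116 and -0.1 m and x of probe_tip in the frame of buzzer_box between -0.107 and 0.107 m and height (world z) of each of btn_red, btn_yellow, btn_green, btn_blue below 0.015 m), for 0.05 s.
4. the probe is back upright in its stand and let go, all buttons still standing on the bench (horizontal distance between probe and park below 0.025 m and z of probe in the frame of probe_stand between 0.016 and 0.024 m and angle between probe's own z axis and vertical below 0.1 rad and contact force between the fingers and probe below 0.1 N and height (world z) of each of btn_red, btn_yellow, btn_green, btn_blue below 0.015 m), for 0.2 s.
At the end, for the whole second after the job is handed in: Every button present is let go, at rest in a hole, axis within 5 mm of its centre, bezel within 2.5 mm of the lid, upright within 4 degrees, flat to flat; the probe stands upright in its stand within 25 mm of the park point, flange on the shelf (4 mm), let go (horizontal distance between probe and park below 0.025 m and z of probe in the frame of probe_stand between 0.016 and 0.024 m and angle between probe's own z axis and vertical below 0.1 rad and contact force between the fingers and probe below 0.1 N and (horizontal distance between btn_red and hole_near_left below 0.005 m or horizontal distance between btn_red and hole_near_right below 0.005 m or horizontal distance between btn_red and hole_far_left below 0.005 m or horizontal distance between btn_red and hole_far_right below 0.005 m) and z of btn_red in the frame of buzzer_box between 0.03 and 0.0365 m and angle between each of btn_red, btn_yellow, btn_green, btn_blue's own z axis and vertical below 0.07 rad and angle between the x axis of each of btn_red, btn_yellow, btn_green, btn_blue and the x axis of buzzer_box, either way round below 0.2 rad and contact force between the fingers and btn_red below 0.1 N and linear speed of each of btn_red, btn_yellow, btn_green, btn_blue below 0.02 m/s and (horizontal distance between btn_yellow and hole_near_left below 0.005 m or horizontal distance between btn_yellow and hole_near_right below 0.005 m or horizontal distance between btn_yellow and hole_far_left below 0.005 m or horizontal distance between btn_yellow and hole_far_right below 0.005 m) and z of btn_yellow in the frame of buzzer_box between 0.03 and 0.0365 m and contact force between the fingers and btn_yellow below 0.1 N and (horizontal distance between btn_green and hole_near_left below 0.005 m or horizontal distance between btn_green and hole_near_right below 0.005 m or horizontal distance between btn_green and hole_far_left below 0.005 m or horizontal distance between btn_green and hole_far_right below 0.005 m) and z of btn_green in the frame of buzzer_box between 0.03 and 0.0365 m and contact force between the fingers and btn_green below 0.1 N and (horizontal distance between btn_blue and hole_near_left below 0.005 m or horizontal distance between btn_blue and hole_near_right below 0.005 m or horizontal distance between btn_blue and hole_far_left below 0.005 m or horizontal distance between btn_blue and hole_far_right below 0.005 m) and z of btn_blue in the frame of buzzer_box between 0.03 and 0.0365 m and contact force between the fingers and btn_blue below 0.1 N); the robot touches nothing.
It fails at once if one of the other things on the bench is pushed more than 50 mm from its place (distance of any of cutters, solder_spool, flux_bottle, screwdriver, brass_wool, circuit_board from where it was at the start of the episode above 0.05 m).
Of btn_red, btn_yellow, btn_green, btn_blue only 3 to 4 are there at a start; the rules pass over those that are not, and their reading is None.
At some moment in a run one of btn_red, btn_yellow, btn_green, btn_blue may be knocked a few centimetres aside while the robot is not near it.
It also fails if it takes over 208 s, if anything falls off the work surface, if the arm or the gripper's body presses on something with over 40 N, if the wrist force passes 120 N, or if a joint passes its speed limit or range.

## Robot

A 6-joint arm with a two-finger parallel gripper is mounted at the origin on the work surface. World frame = base frame: x ahead of the robot, y to its left, z up, the work surface at z = 0. Lengths are in m, angles in rad, forces in N, time in s.
With the tool pointing down it reaches from about 0.375 to 0.9 m from the base axis. Payload 3.1 kg.
Tool frame: the origin (TCP) lies between the finger pads; the fingertips stand 25 mm ahead of it and the grasp point (between the pads) lies 6 mm ahead of it; z points along the fingers, y is the line along which they close (so a half turn about z gives the same grasp; the last joint's range is limited). The gripper opens to 87 mm and grips with 3 to 60 N. Pads are 19 mm wide; open, the fingers measure 117 mm over their backs; the gripper's body (75 mm by 190 mm) begins 51 mm behind the grasp point.
Start: joints at [-1.429, 0.527, 1.433, -0, 1.181, -0.178], TCP at [0.197, -0.593, 0.248] pointing down, gripper open.
Joint ranges: [-3.08, 3.08], [-0.75, 2.2], [0.22, 2.44], [-1.43, 4.57], [0, 2.65], [-2.85, 2.85]. Speed limits (rad/s): [2.79, 2.79, 3.14, 3.14, 3.14, 3.14].

## Interface

Orientations are given as a rotation vector (axis times angle).
In Python, from cell import observe, viewer, job, finder gives the robot as it stands.
- The arm moves only by the shell command python3 -m handwheel 'ROWS' [OPENING] [FORCE]. ROWS is JSON, a list of rows, each a list of 6 numbers: the shift along the tool's x, y, z in m, then the turn, a rotation vector about the tool's x, y, z in degrees. In form: [[dx, dy, dz, wx, wy, wz], ...]. A call has 1 to 5 rows; each row shifts and turns the commanded pose from where the row before left it, along the tool's axes as they then stand; what a row does not reach is not made up. A row lasts 1/8 s, in which the tool goes at most 62.5 mm and 10.7 degrees, less where a joint would pass 70% of its speed; a pose out of reach is approached as far as the arm can. A call is refused whole if a number of a shift passes 0.0625 or a number of a turn 10.7, either way. A call with a gripper value outside its range is refused whole. OPENING is the closure, from 0 (fully open) to 1 (shut), set as the call begins (- or left out, the last holds). The fingers move at their own pace and stop on an object; FORCE is the grip in N (left out, the last holds). Time passes only in rows, so rows that do not move let the fingers close. It gives the time, the measured TCP pose, the force, the opening and the grip force at its end, in the units of the state.
- observe(): the state, without advancing time (a new reading comes with each control period).
- viewer.grab_frame(name): name is "scene" or "top"; returns a dict with "img" (480x640x3 uint8, red, green, blue), "fx", "fy", "cx", "cy" (pixels), "extrinsics" (4x4, takes a point from world to camera coordinates). Camera axes: x right, y down, z forward; pixel columns grow to the right and rows downward; lengths in m; the calibration is good to about 2 mm. A picture is of the moment at which its call begins. There is no depth.
- job.finish_job(): hands the job in; it is judged then, once.
Trained networks look in the newest picture that a camera, given by its name, has taken for a name from the list of things; names that differ only in an ending like _2 or _b are one class to them, and where a whole thing is asked for, a point or a joint stands for the part that bears it (a point fixed in the world has none). Each returns a list of dicts, best first, with "score" (0 to 1); they miss things now and then, are a little off and sometimes report something else, mostly with a low value. They report only what shows in the picture. A call takes as long as a camera call. They do not tell look-alikes from the thing itself.
- finder.search_frame(name, camera): "pixel" ([row, column] in pixels, amid what is visible of it).
- finder.masks_of(name, camera): "region" (480x640 bool, what is visible of it) and "pixel" ([row, column] in pixels, amid what is visible of it).
- finder.place_of(name, camera): "pixel" ([row, column] in pixels: a listed point, or the origin of a listed thing).
The state is a dict: "clock": time; "q": joint angles; "qvel": joint speeds; "effort": joint torques, N m; "ee_pos": TCP position; "tcp_rot": TCP orientation; "contact_force": force on the tool from outside, world axes, zero at the start; "wrist_torque": the same for the moment, N m; "width": finger opening in m; "finger_force": force on a finger pad.
Only numpy, scipy, OpenCV 4.12 (cv2) and the standard library are available. Lean on these libraries where they do the work, as an engineer would, in place of code of your own. Each camera call takes 0.05 s, during which the arm holds its last target. There are 200 camera calls.

## Working session

There is one attempt and no reset: what is moved stays moved. The work goes in short steps, Python scripts to look and compute and a shell command to move; the robot and the scene stay as the last step left them, time stands still between calls to the robot, and variables do not carry over. Pictures are saved under pics/ and viewed, at most 14 in all, crops included, and the job is handed in when it is done.

```bash
ls; mkdir -p pics; python3 - <<'E'
from cell import observe, viewer, job, finder
import cv2
for c in ("scene","top"):
    f=viewer.grab_frame(c); cv2.imwrite(f"pics/{c}0.png",f["img"][:,:,::-1])
    print(c,f["fx"],f["fy"],f["cx"],f["cy"],f["extrinsics"])
    for n in ["buzzer_box","touch_1","touch_2","touch_3","hole_near_left","hole_near_right","hole_far_left","hole_far_right","btn_red","btn_yellow","btn_green","btn_blue","probe","probe_tip","probe_stand","park"]:
        print(n,[(round(d["score"],2),[round(float(x),1) for x in d["pixel"]]) for d in finder.place_of(n,c)][:4])
print(observe())
E
```

```text
pics
scene 440.7203791762174 440.7203791762174 319.9954698167783 237.149087195223 [[ 0.66630677  0.74566936  0.00353403 -0.29980099]
 [ 0.50324227 -0.44617412 -0.74005127 -0.23255915]
 [-0.55025676  0.49487965 -0.67254117  1.48892494]
 [ 0.          0.          0.          1.        ]]
buzzer_box [(0.71, [275.7, 351.7])]
touch_1 [(0.77, [230.0, 343.9]), (0.57, [284.4, 315.8])]
touch_2 [(0.77, [230.0, 343.9]), (0.57, [284.4, 315.8])]
touch_3 [(0.77, [230.0, 343.9]), (0.57, [284.4, 315.8])]
hole_near_left [(0.79, [239.3, 355.2]), (0.44, [284.4, 316.9])]
hole_near_right [(0.8, [256.8, 323.2])]
hole_far_left []
hole_far_right [(0.84, [278.9, 350.5]), (0.4, [259.1, 323.8])]
btn_red [(0.75, [220.0, 415.3]), (0.41, [204.4, 358.6])]
btn_yellow [(0.63, [204.9, 357.2])]
btn_green [(0.8, [191.5, 399.1])]
btn_blue [(0.16, [347.4, 236.5])]
probe [(0.96, [277.0, 192.8]), (0.82, [379.0, 218.6]), (0.72, [283.3, 159.7]), (0.67, [379.3, 132.6])]
probe_tip [(0.92, [380.4, 135.1]), (0.84, [378.9, 215.3]), (0.83, [285.3, 160.0]), (0.55, [272.7, 196.1])]
probe_stand [(0.85, [313.0, 215.4]), (0.57, [286.3,
[... 1247 characters left out ...]
{'clock': 1.7, 'q': array([-1.42849473e+00,  5.27516131e-01,  1.43270642e+00, -5.33155134e-06,
        1.18140915e+00, -1.78480667e-01]), 'qvel': array([ 8.65587789e-05,  1.53724967e-03, -1.81063618e-03,  1.54773219e-03,
       -1.20487422e-03, -9.50817063e-04]), 'effort': array([-1.79221384e-03, -4.40010273e+01, -1.76980019e+01,  6.33567176e-02,
        5.05012146e-02, -2.15137203e-05]), 'ee_pos': array([ 0.19710203, -0.59307625,  0.24753643]), 'tcp_rot': array([-3.10123084e+00, -5.01722834e-01,  6.63683205e-06]), 'contact_force': array([-0.63001009,  0.5843539 ,  0.1848455 ]), 'wrist_torque': array([-0.0003995 ,  0.02912108, -0.02863542]), 'finger_force': 0.0, 'width': 0.08689132561173676}
```

View pics/scene0.png

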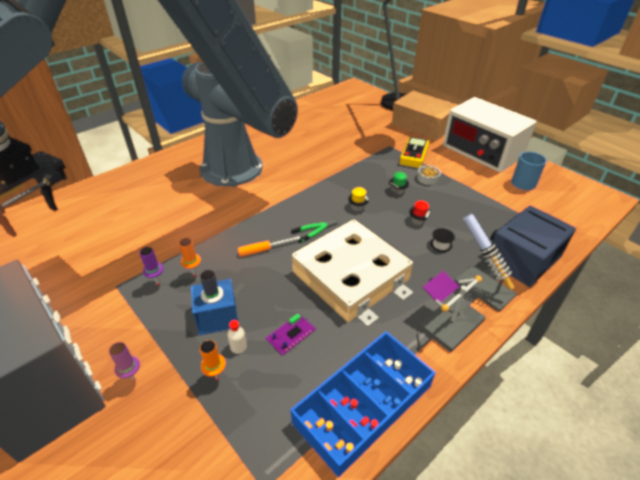

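View pics/top0.png

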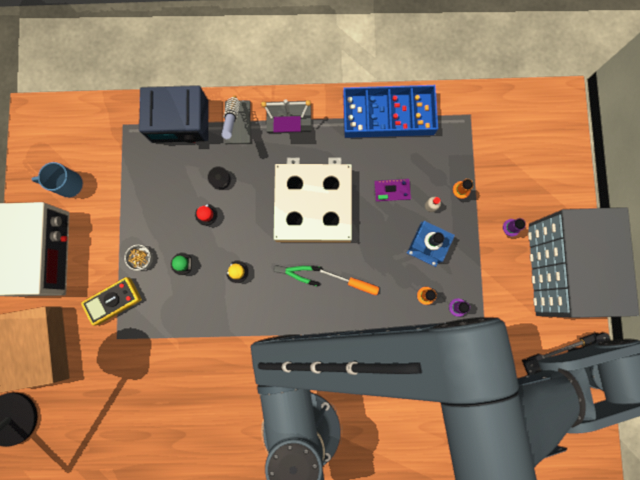

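Scene: the probe hangs in the blue stand at scene (209,285) / top (433,240). Candidates that could be taken for it are orange at scene (188,253) and (211,358) and purple at (150,262) and (122,358). The dark-bodied one in the stand matches the description. Red, yellow and green buttons are present at top (205,214), (236,271) and (181,264). There is no blue one; the black thing at (219,178) is the spool.

```bash
cat > h.py <<'E'
import numpy as np, cv2
from scipy.spatial.transform import Rotation as Ro
from cell import observe, viewer, job, finder
def P(f): return np.array([[f["fx"],0,f["cx"]],[0,f["fy"],f["cy"]],[0,0,1]])@f["extrinsics"][:3]
def tri(fa,pa,fb,pb):  # pixels as (col,row)
    X=cv2.triangulatePoints(P(fa),P(fb),np.array(pa,float).reshape(2,1),np.array(pb,float).reshape(2,1))[:,0]; return X[:3]/X[3]
def cam(f): E=f["extrinsics"]; return -E[:3,:3].T@E[:3,3]
def plane(f,px,z):  # (col,row) Nx2 -> world at height z
    px=np.atleast_2d(px).astype(float); E=f["extrinsics"]
    d=np.c_[(px[:,0]-f["cx"])/f["fx"],(px[:,1]-f["cy"])/f["fy"],np.ones(len(px))]@E[:3,:3]; c=cam(f)
    return c+d*((z-c[2])/d[:,2])[:,None]
def proj(f,X): p=P(f)@np.r_[X,1]; return p[:2]/p[2]
def blobs(m,a=8):
    n,l,s,c=cv2.connectedComponentsWithStats(m.astype(np.uint8)); return [(s[i,4],c[i].round(1),l==i) for i in range(1,n) if s[i,4]>a]
def go(xyz,yaw=None):
    "shift in tool axes and turn about tool z to reach xyz, tool x at yaw deg"
    o=observe(); R=Ro.from_rotvec(o["tcp_rot"]).as_matrix(); y0=np.degrees(np.arctan2(R[1,0],R[0,0]))
    print("t",round(o["clock"],2),"tcp",o["ee_pos"].round(4),"yaw",y0.round(2),"shift",(R.T@(np.array(xyz)-o["ee_pos"])).round(4),"turn z",None if yaw is None else round(y0-yaw,2))
E
cat > m.py <<'E'
from h import *
F={c:viewer.grab_frame(c) for c in("scene","top")}
t,s=F["top"],F["scene"]; print("cams",cam(t).round(3),cam(s).round(3))
hsv={c:cv2.cvtColor(F[c]["img"],cv2.COLOR_RGB2HSV) for c in F}
col={"red":(0,8),"yellow":(22,34),"green":(45,80)}
reg={"scene":(slice(160,240),slice(330,450)),"top":(slice(195,285),slice(160,255))}
for n,(a,b) in col.items():
    r={}
    for c in F:
        H=hsv[c]; m=(H[...,0]>=a)&(H[...,0]<=b)&(H[...,1]>140)&(H[...,2]>60); k=np.zeros_like(m);k[reg[c]]=m[reg[c]]
        B=max(blobs(k),key=lambda x:x[0]); r[c]=B[1]; print(n,c,B[0],B[1],end=" ")
    X=tri(t,r["top"],s,r["scene"]); print(X.round(4),"reproj err",(proj(t,X)-r["top"]).round(1))
# holes in both views: dark blobs inside lid
g={c:cv2.cvtColor(F[c]["img"],cv2.COLOR_RGB2GRAY) for c in F}
def holes(c,r0,r1,c0,c1):
    k=np.zeros((480,640),bool);k[r0:r1,c0:c1]=g[c][r0:r1,c0:c1]<110
    return [b[1] for b in blobs(k,30)],[b[0] for b in blobs(k,30)]
ht,_=holes("top",168,236,279,348); print("top holes",ht,_)
ht=np.array(ht); print(plane(t,ht,.062)[:,:2].round(4).tolist())
k=np.zeros((480,640),np.uint8);k[150:250,265:365]=g["top"][150:250,265:365]>150
b=max(blobs(k),key=lambda x:x[0])[2].astype(np.uint8)
cn=max(cv2.findContours(b,cv2.RETR_EXTERNAL,cv2.CHAIN_APPROX_NONE)[0],key=cv2.contourArea)[:,0]
print("lid rect",cv2.minAreaRect(plane(t,cn,.062)[:,:2].astype(np.float32)))
def crop(c,x,y,w,h,k): return cv2.resize(F[c]["img"][y:y+h,x:x+w,::-1],None,fx=k,fy=k,interpolation=cv2.INTER_CUBIC)
A=np.hstack([crop("top",160,190,100,100,4),crop("top",265,150,100,100,4)])
B=np.hstack([crop("scene",180,255,66,50,4)[:200,:264],crop("scene",340,165,100,50,4)[:,:400]])
B=np.pad(B,((0,0),(0,800-B.shape[1]),(0,0)))
cv2.imwrite("pics/c1.png",np.vstack([A,B]))
E
python3 m.py
```

```text
cams [ 0.329 -0.082  1.474] [ 1.136 -0.617  0.83 ]
red scene 221 [420.1 208.1] red top 212 [204.1 213.4] [0.5928 0.2561 0.0466] reproj err [0.1 0.1]
yellow scene 175 [358.2 194.6] yellow top 175 [235.7 271. ] [0.431  0.1688 0.0472] reproj err [0.1 0.1]
green scene 142 [399.5 178.6] green top 188 [179.4 263. ] [0.4572 0.3235 0.0468] reproj err [-0. -0.]
top holes [array([294.4, 182.6]), array([330.7, 182.7]), array([293.8, 218.4]), array([330.6, 218.5])] [np.int32(174), np.int32(170), np.int32(172), np.int32(178)]
[[0.6694, 0.0036], [0.6662, -0.0962], [0.5695, 0.0071], [0.5665, -0.0932]]
lid rect ((0.6244192123413086, -0.04455399513244629), (0.2121468186378479, 0.22707907855510712), 88.11712646484375)
```

View pics/c1.png

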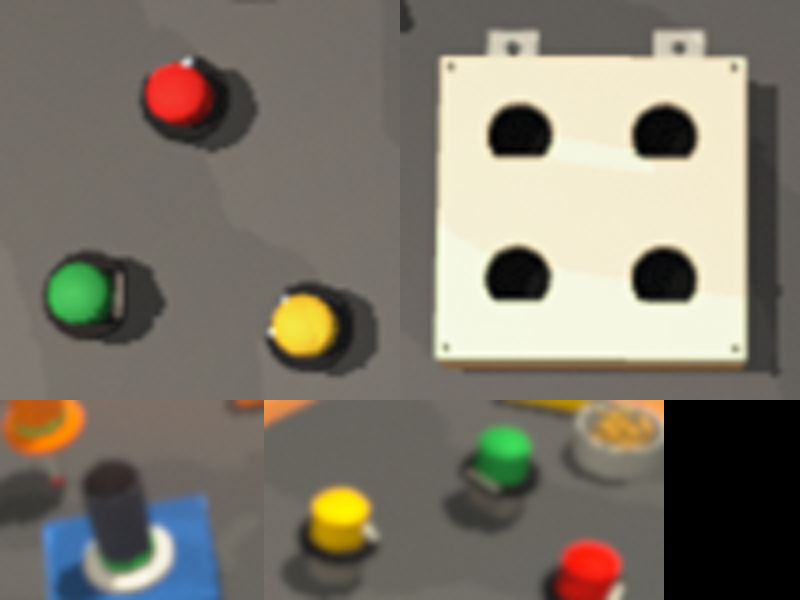

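The close crop confirms the choice: dark body with white flange on the blue shelf at scene (212,294), cap at (207,273). The holes are dark Ds with the flat on the near side. White lines: green's on its right, red's at top/upper right, yellow's at left/upper left.

```bash
python3 - <<'E'
from h import *
F={c:viewer.grab_frame(c) for c in("scene","top")}; t,s=F["top"],F["scene"]
print("park tri",tri(t,(433.4,239.7),s,(213.1,294.4)).round(4))
print("scene cap",plane(s,[207,273],.142).round(4),"scene flange",plane(s,[212,294.5],.076).round(4))
for c in F:
    for d in finder.masks_of("probe",c)[:5]:
        r,cc=np.nonzero(d["region"]); print(c,round(d["score"],2),cc.min(),cc.max(),r.min(),r.max(),len(r))
im=t["img"]; w=(im.min(2)>150)[225:255,415:450]; print("flange top white centroid",[b[:2] for b in blobs(w)])
g=im.max(2)[225:255,415:450]<60; print("dark",[b[:2] for b in blobs(g)])
for n in [(415,225)]:
    cv2.imwrite("pics/c2.png",cv2.resize(im[215:275,400:460,::-1],None,fx=8,fy=8,interpolation=cv2.INTER_CUBIC))
go((.5,-.3,.3),0)
E
```

```text
park tri [ 0.4997 -0.3661  0.0736]
scene cap [[ 0.498  -0.3662  0.142 ]] scene flange [[ 0.501 -0.368  0.076]]
scene 0.97 108 138 342 379 751
scene 0.79 201 222 270 303 521
scene 0.77 139 162 247 284 518
scene 0.68 199 224 340 379 715
scene 0.66 179 198 238 270 433
top 0.84 418 436 287 303 264
top 0.83 503 524 218 235 290
top 0.67 426 444 231 248 254
top 0.63 449 469 298 315 290
top 0.61 453 473 179 197 284
flange top white centroid [(np.int32(99), array([14.6, 16.5]))]
dark [(np.int32(130), array([21.4, 13.8]))]
t 2.0 tcp [ 0.1971 -0.593   0.2475] yaw 18.38 shift [ 0.3798 -0.1826 -0.0525] turn z 18.38
```

View pics/c2.png

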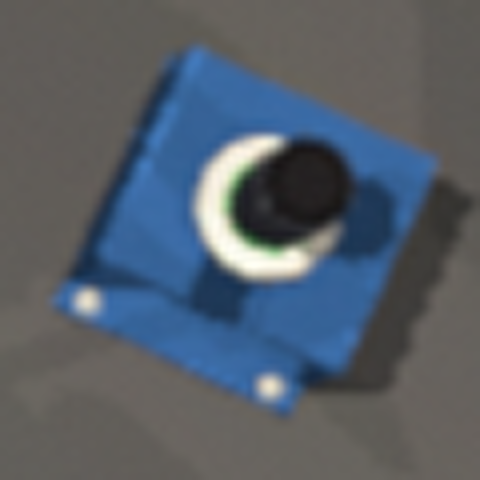

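```bash
python3 -m handwheel '[[0,0,0,0,0,9.2],[0,0,0,0,0,9.18],[0.043,-0.0323,0,0,0,0],[0.043,-0.0323,0,0,0,0],[0.043,-0.0323,0,0,0,0]]' 0 20; python3 -m handwheel '[[0.043,-0.0323,0,0,0,0],[0.043,-0.0323,0,0,0,0],[0.043,-0.0323,0,0,0,0],[0.043,-0.0323,0,0,0,0],[0,0,0,0,0,0]]'; python3 -c "
from h import *
go((.499,-.367,.116),0)"
```

```text
clock: 2.62
ee_pos: [0.3271, -0.4954, 0.2476]
tcp_rot: [3.141, -0.001, 0.0]
contact_force: [0.5, 0.1, 0.7]
width: 0.0871
finger_force: 0.0
clock: 3.25
ee_pos: [0.5008, -0.3641, 0.2476]
tcp_rot: [-3.141, -0.009, -0.001]
contact_force: [0.3, -0.7, -0.2]
width: 0.0868
finger_force: 0.0
t 3.25 tcp [ 0.5008 -0.3641  0.2476] yaw 0.32 shift [-0.002   0.0029  0.1316] turn z 0.32
```

```bash
python3 -m handwheel '[[-0.002,0.0029,0.044,0,0,0],[0,0,0.044,0,0,0],[0,0,0.0436,0,0,0],[0,0,0,0,0,0]]' 0 5; python3 -m handwheel '[[0,0,0,0,0,0],[0,0,0,0,0,0],[0,0,0,0,0,0],[0,0,0,0,0,0]]' 1 5
```

```text
clock: 3.75
ee_pos: [0.4933, -0.3686, 0.1126]
tcp_rot: [-3.135, 0.002, 0.01]
contact_force: [-0.5, -0.3, -0.7]
width: 0.0871
finger_force: 0.0
clock: 4.25
ee_pos: [0.4964, -0.3702, 0.117]
tcp_rot: [3.14, 0.0, 0.002]
contact_force: [0.3, -0.9, 0.8]
width: 0.0547
finger_force: 0.0
```

```bash
python3 -m handwheel '[[0,0,0,0,0,0],[0,0,0,0,0,0],[0,0,0,0,0,0],[0,0,0,0,0,0],[0,0,0,0,0,0]]' 1 5; python3 -m handwheel '[[0,0,0,0,0,0],[0,0,0,0,0,0],[0,0,0,0,0,0],[0,0,0,0,0,0]]' 0.3 5;python3 -c "
from h import *
go((.499,-.367,.116),88.1)"
```

```text
clock: 4.88
ee_pos: [0.496, -0.3694, 0.1159]
tcp_rot: [-3.141, -0.0, 0.001]
contact_force: [-0.3, 2.0, 0.5]
width: 0.0317
finger_force: 5.0
clock: 5.38
ee_pos: [0.4961, -0.3701, 0.1159]
tcp_rot: [3.141, -0.0, 0.0]
contact_force: [-0.4, 0.3, 0.0]
width: 0.0587
finger_force: 0.0
t 5.38 tcp [ 0.4961 -0.3701  0.1159] yaw -0.01 shift [ 0.0029 -0.0031 -0.0001] turn z -88.11
```

```bash
python3 -m handwheel '[[0,0,0,0,0,-9.79],[0,0,0,0,0,-9.79],[0,0,0,0,0,-9.79],[0,0,0,0,0,-9.79],[0,0,0,0,0,-9.79]]'; python3 -m handwheel '[[0,0,0,0,0,-9.79],[0,0,0,0,0,-9.79],[0,0,0,0,0,-9.79],[0,0,0,0,0,-9.79],[0,0,0,0,0,0]]'; python3 -m handwheel '[[0,0,0,0,0,0],[0,0,0,0,0,0],[0,0,0,0,0,0],[0,0,0,0,0,0],[0,0,0,0,0,0]]' 1 40;python3 -c "
from h import *
go((.499,-.367,.116),88.1)"
```

```text
clock: 6.0
ee_pos: [0.4961, -0.37, 0.116]
tcp_rot: [2.855, 1.31, -0.0]
contact_force: [0.1, 0.7, -0.0]
width: 0.061
finger_force: 0.0
clock: 6.62
ee_pos: [0.4961, -0.3699, 0.1159]
tcp_rot: [2.26, 2.182, -0.0]
contact_force: [-0.6, 0.6, -0.2]
width: 0.0614
finger_force: 0.0
clock: 7.25
ee_pos: [0.4963, -0.37, 0.116]
tcp_rot: [2.258, 2.184, 0.0]
contact_force: [1.2, -0.5, -0.4]
width: 0.0314
finger_force: 40.0
t 7.25 tcp [ 0.4963 -0.37    0.116 ] yaw 88.09 shift [ 0.0031  0.0026 -0.    ] turn z -0.01
```

```bash
python3 -m handwheel '[[0,0,-0.025,0,0,0],[0,0,-0.05,0,0,0],[0,0,-0.05,0,0,0],[0.0577,-0.0037,0,0,0,0],[0.0577,-0.0037,0,0,0,0]]'; python3 -m handwheel '[[0.0577,-0.0037,0,0,0,0],[0.0577,-0.0037,0,0,0,0],[0.0577,-0.0037,0,0,0,0],[0.0577,-0.0037,0,0,0,0],[0.0577,-0.0037,0,0,0,0]]';  python3 -m handwheel '[[0,0,0.05,0,0,0],[0,0,0.057,0,0,0],[0,0,0,0,0,0],[0,0,0,0,0,0]]';python3 -c "
from h import *
go((.4835,.0348,.134),88.1)
f=viewer.grab_frame('scene');cv2.imwrite('pics/s2.png',f['img'][:,:,::-1])"
```

```text
clock: 7.88
ee_pos: [0.4921, -0.2534, 0.2413]
tcp_rot: [2.26, 2.182, 0.001]
contact_force: [1.1, 1.3, -2.3]
width: 0.0313
finger_force: 40.0
clock: 8.5
ee_pos: [0.4828, 0.0364, 0.2408]
tcp_rot: [-2.258, -2.184, 0.001]
contact_force: [1.2, -0.1, -2.1]
width: 0.0312
finger_force: 40.0
clock: 9.0
ee_pos: [0.4844, 0.0344, 0.1351]
tcp_rot: [2.257, 2.183, 0.001]
contact_force: [0.8, 0.1, -1.4]
width: 0.0316
finger_force: 40.0
t 9.0 tcp [0.4844 0.0344 0.1351] yaw 88.09 shift [ 0.0004 -0.0009  0.0011] turn z -0.01
```

View pics/s2.png

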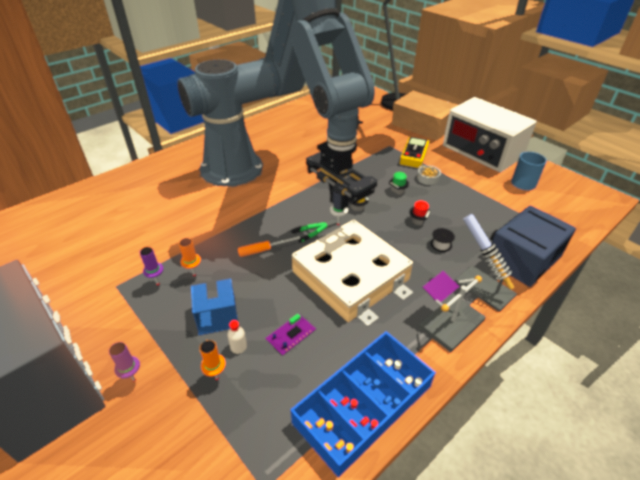

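The probe is in the gripper, hanging in front of the box's near-left corner (ball about (340,210)); the stand at (214,305) is empty. Approaching.

```bash
python3 -m handwheel '[[0,0.009,0,0,0,0],[0,0.009,0,0,0,0],[0,0,0,0,0,0]]'; for i in 1; do python3 -m handwheel '[[0,0.002,0,0,0,0],[0,0.002,0,0,0,0],[0,0,0,0,0,0]]'; python3 -m handwheel '[[0,0.001,0,0,0,0],[0,0.001,0,0,0,0],[0,0,0,0,0,0]]';  python3 -m handwheel '[[0,0.001,0,0,0,0],[0,0.001,0,0,0,0],[0,0,0,0,0,0]]';done
```

```text
clock: 9.43
ee_pos: [0.5036, 0.0337, 0.1351]
tcp_rot: [2.256, 2.182, 0.004]
contact_force: [-0.5, -0.3, -2.2]
width: 0.0311
finger_force: 40.0
clock: 9.8
ee_pos: [0.5056, 0.034, 0.1338]
tcp_rot: [-2.258, -2.184, 0.0]
contact_force: [-0.0, -0.0, -1.2]
width: 0.0314
finger_force: 40.0
clock: 10.18
ee_pos: [0.5076, 0.0338, 0.134]
tcp_rot: [2.258, 2.184, 0.0]
contact_force: [0.3, -0.3, -2.1]
width: 0.0314
finger_force: 40.0
clock: 10.55
ee_pos: [0.5097, 0.0338, 0.134]
tcp_rot: [2.258, 2.184, 0.0]
contact_force: [-0.3, 0.6, -1.7]
width: 0.0314
finger_force: 40.0
```

```bash
for i in 1; do python3 -m handwheel '[[0,0.001,0,0,0,0],[0,0,0,0,0,0],[0,0,0,0,0,0]]'; python3 -m handwheel '[[0,0.001,0,0,0,0],[0,0,0,0,0,0],[0,0,0,0,0,0]]';  python3 -m handwheel '[[0,0.001,0,0,0,0],[0,0,0,0,0,0],[0,0,0,0,0,0]]';done | grep -v -e wid -e fin -e rot
```

```text
clock: 10.92
ee_pos: [0.5104, 0.0338, 0.1339]
contact_force: [-0.3, -0.3, -2.0]
clock: 11.3
ee_pos: [0.5108, 0.0338, 0.1338]
contact_force: [-1.0, -0.1, -1.1]
clock: 11.68
ee_pos: [0.5112, 0.0339, 0.1337]
contact_force: [-5.3, 0.2, -0.2]
```

```bash
python3 -m handwheel '[[0,-0.018,0,0,0,0],[-0.05,0,0,0,0,0],[-0.05,0,0,0,0,0],[-0.05,0,0,0,0,0],[0,0.010,0,0,0,0]]'; for i in 1; do python3 -m handwheel '[[0,0.004,0,0,0,0],[0,0,0,0,0,0],[0,0,0,0,0,0]]'; python3 -m handwheel '[[0,0.001,0,0,0,0],[0,0,0,0,0,0],[0,0,0,0,0,0]]';  python3 -m handwheel '[[0,0.001,0,0,0,0],[0,0,0,0,0,0],[0,0,0,0,0,0]]';done | grep -v -e wid -e fin -e rot
```

```text
clock: 12.3
ee_pos: [0.5026, -0.1208, 0.1346]
tcp_rot: [2.259, 2.172, 0.004]
contact_force: [0.2, -0.3, -2.1]
width: 0.0315
finger_force: 40.0
clock: 12.68
ee_pos: [0.5036, -0.1148, 0.1339]
contact_force: [0.0, 0.3, -2.1]
clock: 13.05
ee_pos: [0.5046, -0.116, 0.134]
contact_force: [0.2, -0.0, -2.8]
clock: 13.42
ee_pos: [0.5055, -0.1162, 0.1339]
contact_force: [-0.2, -0.1, -1.3]
```

```bash
for i in 1; do python3 -m handwheel '[[0,0.001,0,0,0,0],[0,0,0,0,0,0],[0,0,0,0,0,0]]'; python3 -m handwheel '[[0,0.001,0,0,0,0],[0,0,0,0,0,0],[0,0,0,0,0,0]]'; done | grep -v -e wid -e fin -e rot
```

```text
clock: 13.8
ee_pos: [0.5059, -0.1161, 0.1338]
contact_force: [-2.1, 0.1, -1.7]
clock: 14.18
ee_pos: [0.5064, -0.1159, 0.1337]
contact_force: [-4.9, -0.8, -0.4]
```

```bash
python3 -m handwheel '[[0,-0.02,0,0,0,0],[-0.035,0,0,0,0,0],[-0.035,0,0,0,0,0],[0,0.043,0,0,0,0],[0,0.043,0,0,0,0]]'; python3 -m handwheel '[[0,0.043,0,0,0,0],[0.014,0,0,0,0,0],[0.014,0,0,0,0,0],[0,0,0,0,0,0],[0,0,0,0,0,0]]';  for i in 1; do python3 -m handwheel '[[0.002,0,0,0,0,0],[0,0,0,0,0,0],[0,0,0,0,0,0]]'; python3 -m handwheel '[[0.002,0,0,0,0,0],[0,0,0,0,0,0],[0,0,0,0,0,0]]';  python3 -m handwheel '[[0.001,0,0,0,0,0],[0,0,0,0,0,0],[0,0,0,0,0,0]]';done | grep -v -e wid -e fin -e rot
```

```text
clock: 14.8
ee_pos: [0.5743, -0.19, 0.1345]
tcp_rot: [2.257, 2.178, 0.005]
contact_force: [0.2, -0.2, -2.1]
width: 0.0312
finger_force: 40.0
clock: 15.42
ee_pos: [0.6146, -0.1617, 0.1341]
tcp_rot: [2.257, 2.185, -0.0]
contact_force: [-0.2, 0.3, -1.9]
width: 0.0312
finger_force: 40.0
clock: 15.8
ee_pos: [0.6152, -0.1601, 0.134]
contact_force: [-0.2, 0.4, -1.1]
clock: 16.18
ee_pos: [0.6153, -0.1578, 0.1339]
contact_force: [-0.2, 0.7, -1.4]
clock: 16.55
ee_pos: [0.6153, -0.1568, 0.134]
contact_force: [-0.2, 0.1, -1.6]
```

```bash
for i in 1 ; do python3 -m handwheel '[[0.001,0,0,0,0,0],[0,0,0,0,0,0],[0,0,0,0,0,0]]'; python3 -m handwheel '[[0.001,0,0,0,0,0],[0,0,0,0,0,0],[0,0,0,0,0,0]]';  python3 -m handwheel '[[0.001,0,0,0,0,0],[0,0,0,0,0,0],[0,0,0,0,0,0]]'; python3 -m handwheel '[[0.001,0,0,0,0,0],[0,0,0,0,0,0],[0,0,0,0,0,0]]'; done | grep -v -e wid -e fin -e rot
```

```text
clock: 16.92
ee_pos: [0.6153, -0.1558, 0.134]
contact_force: [-0.0, 0.7, -2.4]
clock: 17.3
ee_pos: [0.6154, -0.1548, 0.134]
contact_force: [-0.3, -0.1, -1.8]
clock: 17.68
ee_pos: [0.6154, -0.1543, 0.134]
contact_force: [-1.1, -3.2, -1.8]
clock: 18.05
ee_pos: [0.6155, -0.1538, 0.134]
contact_force: [-0.4, -5.1, -3.1]
```

```bash
python3 -m handwheel '[[-0.03,0,0,0,0,0],[0,0,-0.055,0,0,0],[0,0,-0.055,0,0,0],[0,0,0,0,0,0],[0,0,0,0,0,0]]';python3 -m handwheel '[[0,0,0,0,0,0],[0,0,0,0,0,0]]'; python3 -c "
from h import *
go((.4962,-.370,.244),88.09)"
```

```text
clock: 18.68
ee_pos: [0.6137, -0.1814, 0.2433]
tcp_rot: [-2.256, -2.183, -0.001]
contact_force: [0.7, 0.6, -2.8]
width: 0.0314
finger_force: 40.0
clock: 18.92
ee_pos: [0.6137, -0.1822, 0.2421]
tcp_rot: [-2.255, -2.182, 0.001]
contact_force: [-0.1, -0.4, -2.4]
width: 0.0311
finger_force: 40.0
t 18.93 tcp [ 0.6137 -0.1822  0.2421] yaw 88.11 shift [-0.1916 -0.1112 -0.0019] turn z 0.02
```

```bash
python3 -m handwheel '[[-0.0479,-0.0278,0,0,0,0],[-0.0479,-0.0278,0,0,0,0],[-0.0479,-0.0278,0,0,0,0],[-0.0479,-0.0278,0,0,0,0],[0,0,0,0,0,0]]';python3 -m handwheel '[[0,0,0,0,0,0],[0,0,0,0,0,0],[0,0,0,0,0,0]]'; python3 -c "
from h import *
go((.4962,-.370,.117),88.09)"
```

```text
clock: 19.55
ee_pos: [0.4947, -0.3744, 0.243]
tcp_rot: [-2.264, -2.177, 0.002]
contact_force: [-0.1, 1.3, -2.2]
width: 0.0313
finger_force: 40.0
clock: 19.92
ee_pos: [0.4977, -0.3693, 0.2439]
tcp_rot: [-2.255, -2.187, -0.0]
contact_force: [-0.2, -0.2, -2.2]
width: 0.0312
finger_force: 40.0
t 19.93 tcp [ 0.4977 -0.3693  0.2439] yaw 88.23 shift [-0.0008 -0.0015  0.1269] turn z 0.14
```

```bash
python3 -m handwheel '[[-0.0008,-0.0012,0.042,0,0,0],[0,0,0.042,0,0,0],[0,0,0.032,0,0,0],[0,0,0,0,0,0],[0,0,0.010,0,0,0]]';python3 -m handwheel '[[0,0,0.001,0,0,0],[0,0,0,0,0,0],[0,0,0,0,0,0]]'
```

```text
clock: 20.55
ee_pos: [0.4974, -0.3723, 0.1196]
tcp_rot: [2.253, 2.182, -0.0]
contact_force: [0.6, -0.2, -1.6]
width: 0.0313
finger_force: 40.0
clock: 20.92
ee_pos: [0.4961, -0.3717, 0.1178]
tcp_rot: [2.257, 2.183, -0.0]
contact_force: [0.2, -0.0, -1.3]
width: 0.031
finger_force: 40.0
```

```bash
python3 -m handwheel '[[0,0,0.002,0,0,0],[0,0,0,0,0,0],[0,0,0,0,0,0]]';python3 -m handwheel '[[0,0,0,0,0,0],[0,0,0,0,0,0],[0,0,0,0,0,0],[0,0,0,0,0,0],[0,0,0,0,0,0]]' 0 40; python3 -m handwheel '[[0,0,0,0,0,0],[0,0,-0.03,0,0,0],[0,0,-0.05,0,0,0],[0,0,-0.055,0,0,0],[0,0,-0.055,0,0,0]]';python3 -c "
from h import *
go((.431,.169,.30),0)
F={c:viewer.grab_frame(c) for c in('scene','top')}
t,s=F['top'],F['scene']
for n in ('yellow','red','green'):
    a=finder.search_frame('btn_'+n,'top'); b=finder.search_frame('btn_'+n,'scene'); print(n,[(round(d['score'],2),d['pixel']) for d in a+b])
    if a and b: print(tri(t,a[0]['pixel'][::-1],s,b[0]['pixel'][::-1]).round(4))
cv2.imwrite('pics/s3.png',s['img'][:,:,::-1])"
```

```text
clock: 21.3
ee_pos: [0.4961, -0.3718, 0.116]
tcp_rot: [2.257, 2.183, -0.0]
contact_force: [-1.7, 0.4, 5.1]
width: 0.0314
finger_force: 40.0
clock: 21.92
ee_pos: [0.4957, -0.3713, 0.1148]
tcp_rot: [-2.258, -2.184, -0.0]
contact_force: [0.6, -0.3, -0.1]
width: 0.0732
finger_force: 0.0
clock: 22.55
ee_pos: [0.4955, -0.3712, 0.3066]
tcp_rot: [-2.258, -2.184, -0.0]
contact_force: [0.3, -0.7, -0.4]
width: 0.0868
finger_force: 0.0
t 22.55 tcp [ 0.4955 -0.3712  0.3066] yaw 88.11 shift [ 0.5377 -0.0824  0.0067] turn z 88.11
yellow [(0.96, [267.4, 233.8]), (0.41, [202.5, 311.8])]
red [(0.66, [214.2, 205.6]), (0.91, [212.5, 419.6])]
[0.5936 0.2558 0.031 ]
green [(0.89, [266.9, 165.5]), (0.58, [215.1, 206.3]), (0.68, [177.7, 407.1])]
[0.4504 0.3693 0.0253]
```

View pics/s3.png

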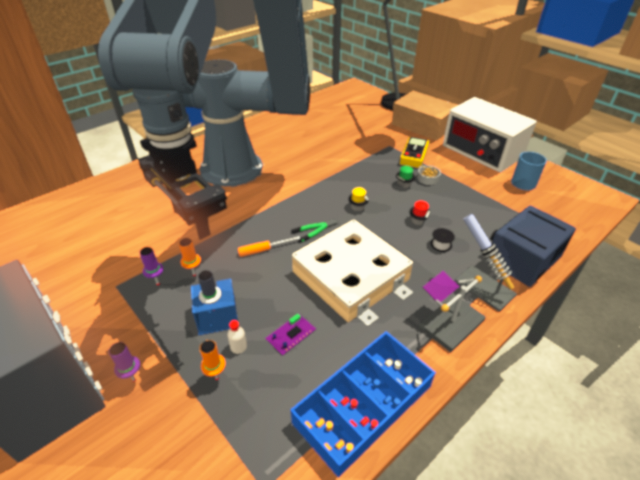

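The probe stands back in its stand (scene 208,290). The green button has been knocked to (406,173), next to the tin at (429,175); yellow (359,195) and red (421,210) are unchanged.

```bash
cat > y.py <<'E'
from h import *
import sys
F={c:viewer.grab_frame(c) for c in("scene","top")}
col={"red":(0,8),"yellow":(22,34),"green":(45,80)}
reg={"scene":(slice(160,240),slice(330,450)),"top":(slice(195,285),slice(150,255))}
rows=[]
for n in sys.argv[1:]:
    a,b=col[n]; r={}
    for c in F:
        H=cv2.cvtColor(F[c]["img"],cv2.COLOR_RGB2HSV); m=(H[...,0]>=a)&(H[...,0]<=b)&(H[...,1]>140)&(H[...,2]>60); k=np.zeros_like(m);k[reg[c]]=m[reg[c]]
        r[c]=max(blobs(k),key=lambda x:x[0])[1]
    X=tri(F["top"],r["top"],F["scene"],r["scene"]); print(n,X.round(4))
    A=np.radians(np.arange(0,360,2)); S={}
    for c in F:
        im=F[c]["img"].min(2).astype(np.float32); sc=[]
        for th in A:
            u=np.array([np.cos(th),np.sin(th),0]); v=np.array([-u[1],u[0],0])  # u = outward direction of the flat
            p=[proj(F[c],np.r_[X[:2],z]+24.5*1e-3*u+e*v) for e in np.linspace(-.017,.017,15) for z in (.030,.034)]
            p=np.array(p,np.float32); sc.append(cv2.remap(im,p[:,0].reshape(1,-1),p[:,1].reshape(1,-1),1).mean())
        S[c]=np.array(sc); print("  ",c,"flat outward deg",np.degrees(A[np.argsort(-S[c])[:6]]).round(),S[c].max().round(),np.median(S[c]).round())
    T=sum((S[c]-np.median(S[c])) for c in F); f=np.degrees(A[T.argmax()]); print("   both: flat",f,"button yaw",(f+180)%360)
    rows.append(np.hstack([cv2.resize(F[c]["img"][int(r[c][1])-16:int(r[c][1])+16,int(r[c][0])-25:int(r[c][0])+25,::-1],(300,192),interpolation=cv2.INTER_CUBIC) for c in F]))
cv2.imwrite("pics/y.png",np.vstack(rows))
E
python3 y.py yellow red green
```

```text
yellow [0.4306 0.1695 0.0475]
   scene flat outward deg [56. 54. 52. 58. 50. 60.] 119.0 40.0
   top flat outward deg [70. 66. 68. 72. 74. 64.] 103.0 46.0
   both: flat 59.99999999999999 button yaw 240.0
red [0.5925 0.2558 0.0466]
   scene flat outward deg [26. 28. 24. 30. 22. 32.] 149.0 45.0
   top flat outward deg [18. 20. 16. 22. 14. 12.] 82.0 47.0
   both: flat 22.0 button yaw 202.0
green [0.4482 0.3654 0.048 ]
   scene flat outward deg [254. 252. 256. 250. 248. 258.] 68.0 48.0
   top flat outward deg [264. 266. 262. 260. 268. 258.] 79.0 54.0
   both: flat 264.0 button yaw 84.0
```

View pics/y.png

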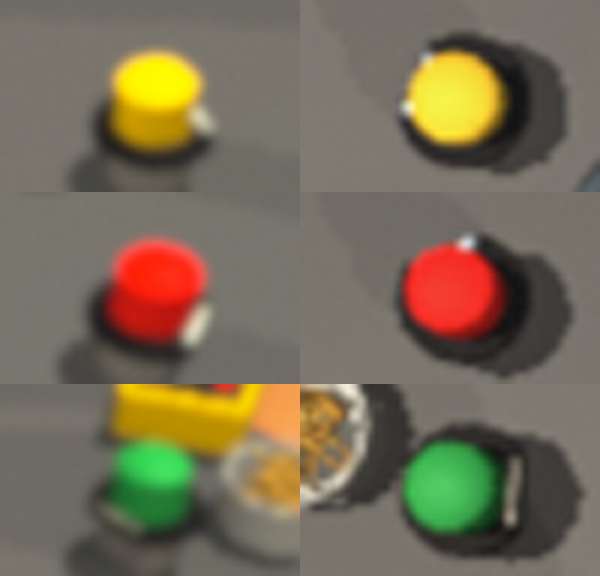

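Lines found: yellow's flat faces about 60°, red's about 22°, green's about 262° (white marks visible in the crops: yellow upper-left, red top, green right). Going for yellow.

```bash
python3 -m handwheel '[[0.0598,-0.0092,0,0,0,0],[0.0598,-0.0092,0,0,0,0],[0.0598,-0.0092,0,0,0,0],[0.0598,-0.0092,0,0,0,0],[0.0598,-0.0092,0,0,0,0]]' 0 5; python3 -m handwheel '[[0.0598,-0.0092,0,0,0,0],[0.0598,-0.0092,0,0,0,0],[0.0598,-0.0092,0,0,0,0],[0.0598,-0.0092,0,0,0,0],[0,0,0,0,0,0]]'; python3 -m handwheel '[[0,0,0.06,0,0,0],[0,0,0.06,0,0,0],[0,0,0.06,0,0,0],[0,0,0,0,0,0],[0,0,0,0,0,0]]'; python3 -c "
from h import *
go((.4306,.1695,.0625),88.1)"
```

```text
clock: 23.68
ee_pos: [0.459, -0.0692, 0.3043]
tcp_rot: [-2.258, -2.183, 0.0]
contact_force: [0.6, 0.1, 0.2]
width: 0.0872
finger_force: 0.0
clock: 24.3
ee_pos: [0.4292, 0.1729, 0.3044]
tcp_rot: [-2.249, -2.192, 0.001]
contact_force: [0.7, -0.5, -0.5]
width: 0.0868
finger_force: 0.0
clock: 24.92
ee_pos: [0.432, 0.1688, 0.1261]
tcp_rot: [2.258, 2.183, 0.002]
contact_force: [-0.1, 1.0, -0.5]
width: 0.087
finger_force: 0.0
t 24.93 tcp [0.432  0.1688 0.1261] yaw 88.06 shift [ 0.0007 -0.0015  0.0636] turn z -0.04
```

```bash
python3 -m handwheel '[[0.0007,-0.0015,0.03,0,0,0],[0,0,0.032,0,0,0],[0,0,0,0,0,0],[0,0,0,0,0,0]]'; python3 -m handwheel '[[0,0,0.001,0,0,0],[0,0,0,0,0,0],[0,0,0,0,0,0],[0,0,0,0,0,0],[0,0,0,0,0,0]]' 1 4;python3 -m handwheel '[[0,0,0,0,0,0],[0,0,0,0,0,0]]'; python3 -m handwheel '[[0,0,0,0,0,0],[0,0,0,0,0,0],[0,0,0,0,0,0]]' 0.3
```

```text
clock: 25.42
ee_pos: [0.4312, 0.1702, 0.0655]
tcp_rot: [2.256, 2.182, 0.007]
contact_force: [-0.0, 0.1, 0.0]
width: 0.087
finger_force: 0.0
clock: 26.05
ee_pos: [0.4292, 0.17, 0.0619]
tcp_rot: [-2.258, -2.184, 0.0]
contact_force: [-0.3, 0.0, 0.2]
width: 0.045
finger_force: 0.5
clock: 26.3
ee_pos: [0.4295, 0.17, 0.0619]
tcp_rot: [2.258, 2.184, 0.0]
contact_force: [-0.4, -0.2, -0.2]
width: 0.0397
finger_force: 4.0
clock: 26.68
ee_pos: [0.4291, 0.17, 0.0619]
tcp_rot: [-2.258, -2.184, 0.0]
contact_force: [0.4, -0.2, -0.0]
width: 0.0585
finger_force: 0.0
```

Now turn to yaw −2 (90.1° about tool z), grip for good, and lift.

```bash
python3 -m handwheel '[[0,0,0,0,0,10],[0,0,0,0,0,10],[0,0,0,0,0,10],[0,0,0,0,0,10],[0,0,0,0,0,10]]'; python3 -m handwheel '[[0,0,0,0,0,10],[0,0,0,0,0,10],[0,0,0,0,0,10],[0,0,0,0,0,10],[0,0,0,0,0,0.1]]'; python3 -m handwheel '[[0,0,0,0,0,0],[0,0,0,0,0,0],[0,0,0,0,0,0],[0,0,0,0,0,0]]' 1 4;python3 -m handwheel '[[0,0,0,0,0,0],[0,0,0,0,0,0],[0,0,-0.04,0,0,0],[0,0,-0.06,0,0,0],[0,0,-0.06,0,0,0]]' 1 25; python3 -c "
from h import *
go((.75,-.25,.42),-2)"
```

```text
clock: 27.3
ee_pos: [0.4292, 0.17, 0.062]
tcp_rot: [-2.972, -1.017, 0.0]
contact_force: [-0.4, 0.0, -0.6]
width: 0.0609
finger_force: 0.0
clock: 27.92
ee_pos: [0.4292, 0.17, 0.062]
tcp_rot: [3.141, -0.051, -0.0]
contact_force: [-0.3, 0.4, -0.6]
width: 0.0607
finger_force: 0.0
clock: 28.42
ee_pos: [0.4292, 0.17, 0.062]
tcp_rot: [3.141, -0.054, -0.0]
contact_force: [-0.4, 0.0, 0.1]
width: 0.0398
finger_force: 4.0
clock: 29.05
ee_pos: [0.4286, 0.1699, 0.2232]
tcp_rot: [3.141, -0.055, -0.002]
contact_force: [1.8, -0.1, -0.9]
width: 0.0394
finger_force: 24.9
t 29.05 tcp [0.4286 0.1699 0.2232] yaw -1.99 shift [ 0.3354  0.4086 -0.1973] turn z 0.01
```

```bash
python3 -m handwheel '[[0.0335,0.0409,-0.0197,0,0,0],[0.0335,0.0409,-0.0197,0,0,0],[0.0335,0.0409,-0.0197,0,0,0],[0.0335,0.0409,-0.0197,0,0,0],[0.0335,0.0409,-0.0197,0,0,0]]'; python3 -m handwheel '[[0.0335,0.0409,-0.0197,0,0,0],[0.0335,0.0409,-0.0197,0,0,0],[0.0335,0.0409,-0.0197,0,0,0],[0.0335,0.0409,-0.0197,0,0,0],[0.0335,0.0409,-0.0197,0,0,0]]'; python3 -m handwheel '[[0,0,0,0,0,10],[0,0,0,0,0,10],[0,0,0,0,0,10],[0,0,0,0,0,10],[0,0,0,0,0,10]]'; python3 -m handwheel '[[0,0,0,0,0,0],[0,0,0,0,0,0],[0,0,0,0,0,0]]'
cat > k.py <<'E'
from h import *
import sys
o=observe(); R=Ro.from_rotvec(o["tcp_rot"]).as_matrix(); y0=np.degrees(np.arctan2(R[1,0],R[0,0])); print("yaw",y0.round(2),o["ee_pos"].round(4))
f=viewer.grab_frame("scene"); c=o["ee_pos"]-[0,0,.0615]  # button foot
p=proj(f,c+[0,0,.034]); print("bezel px",p.round(1))
x,y=(p-50).astype(int); x=max(x,0);y=max(y,0)
np.savez(f"v_{sys.argv[1]}.npz",y0=y0,c=c,img=f["img"],fx=f["fx"],fy=f["fy"],cx=f["cx"],cy=f["cy"],E=f["extrinsics"])
cv2.imwrite(f"pics/k_{sys.argv[1]}.png",cv2.resize(f["img"][y:y+100,x:x+100,::-1],(600,600),interpolation=cv2.INTER_CUBIC)); print("crop at",x,y)
E
python3 k.py y1
```

```text
clock: 29.68
ee_pos: [0.5898, -0.0415, 0.3206]
tcp_rot: [-3.14, 0.055, 0.002]
contact_force: [1.0, 1.0, -2.2]
width: 0.0395
finger_force: 24.9
clock: 30.3
ee_pos: [0.7504, -0.2515, 0.4186]
tcp_rot: [-3.14, 0.054, 0.002]
contact_force: [2.0, 0.3, -1.0]
width: 0.0396
finger_force: 24.9
clock: 30.92
ee_pos: [0.7495, -0.2502, 0.4175]
tcp_rot: [-2.82, 1.385, 0.004]
contact_force: [-0.0, 0.2, -1.1]
width: 0.0398
finger_force: 24.9
clock: 31.3
ee_pos: [0.7498, -0.2503, 0.4187]
tcp_rot: [-2.825, 1.375, 0.001]
contact_force: [0.9, 0.1, -1.2]
width: 0.0395
finger_force: 24.9
yaw -51.91 [ 0.7498 -0.2503  0.4187]
bezel px [329.3 216. ]
crop at 279 166
```

View pics/k_y1.png

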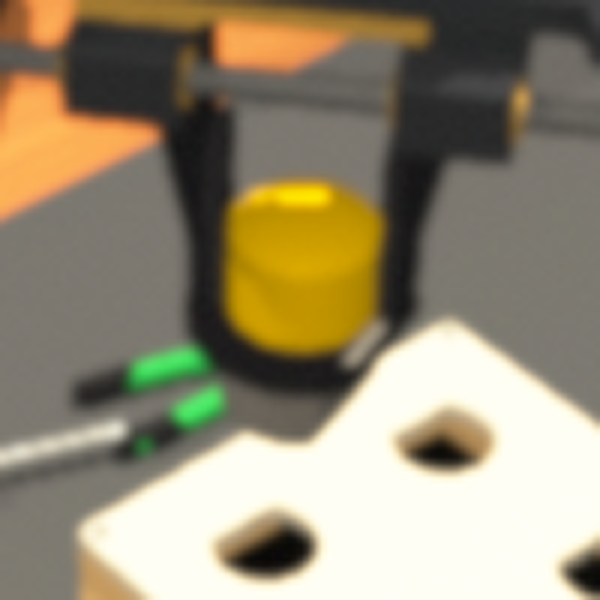

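The line on the bezel runs from crop (343,362) to (385,325), that is scene (336,226)–(343,220), with one end behind the finger. Turning further towards the camera.

```bash
python3 -m handwheel '[[0,0,0,0,0,8],[0,0,0,0,0,8],[0,0,0,0,0,8],[0,0,0,0,0,8],[0,0,0,0,0,0]]'; python3 -m handwheel '[[0,0,0,0,0,0],[0,0,0,0,0,0]]'; python3 k.py y2
cat > fit.py <<'E'
from h import *
import sys
# flat's outward direction relative to tool yaw, from white line pixels beyond the plunger, on the bezel's edge
for v in sys.argv[1:]:
    d=np.load(f"v_{v}.npz"); f={k:float(d[k]) for k in("fx","fy","cx","cy")}; f["extrinsics"]=d["E"]; c=d["c"]; im=d["img"].astype(np.float32); y0=float(d["y0"])
    S=im.min(2); out=[]
    C=cam(f)
    for a in np.arange(0,360,1.):
        th=np.radians(a); u=np.array([np.cos(th),np.sin(th),0]); w=np.array([-u[1],u[0],0])
        if u@(C-c)<0.05: out.append(-999); continue
        def mean(rad,z): 
            p=np.array([proj(f,c+[0,0,z]+rad*u+e*w) for e in np.linspace(-.016,.016,25)],np.float32); return cv2.remap(S,p[:,0].reshape(1,-1),p[:,1].reshape(1,-1),1)[0]
        best=max(np.mean(mean(.0245+dr,.033+dz)) for dr in(-.003,-.0015,0,.0015,.003) for dz in (0,)) ; out.append(best)
    out=np.array(out); i=out.argsort()[::-1][:5]; print(v,"flat",i,out[i].round(),"rel to tool yaw",((i-y0+180)%360-180).round(1))
E
python3 fit.py y1 y2
```

```text
clock: 31.98
ee_pos: [0.7498, -0.2504, 0.419]
tcp_rot: [-2.337, 2.099, -0.0]
contact_force: [-0.3, 0.4, -0.9]
width: 0.0396
finger_force: 24.9
clock: 32.22
ee_pos: [0.7499, -0.2503, 0.419]
tcp_rot: [-2.336, 2.1, -0.0]
contact_force: [0.0, 0.0, -1.6]
width: 0.0396
finger_force: 24.9
yaw -83.92 [ 0.7499 -0.2503  0.419 ]
bezel px [329.3 215.9]
crop at 279 165
y1 flat [22 23 21 24 20] [126. 126. 125. 125. 125.] rel to tool yaw [73.9 74.9 72.9 75.9 71.9]
y2 flat [341 339 340 342 338] [88. 88. 88. 88. 88.] rel to tool yaw [64.9 62.9 63.9 65.9 61.9]
```

View pics/k_y2.png

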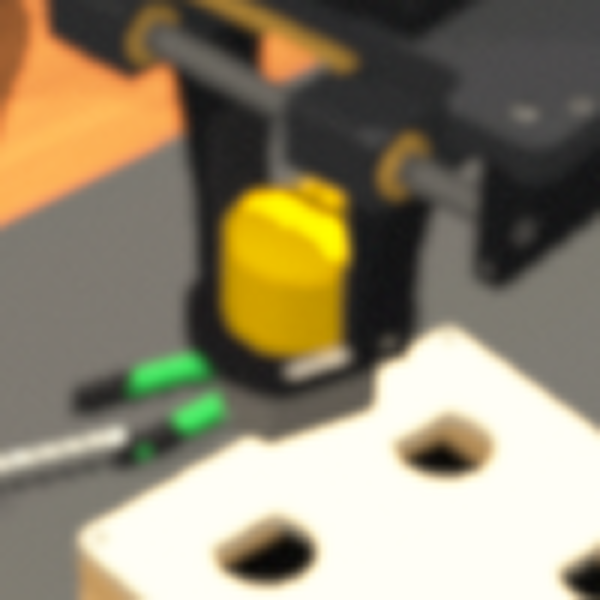

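In this view the line runs from crop (285,376) to (350,353), and its far end shows past the finger at (388,341).

```bash
cat > ln.py <<'E'
from h import *
def ln(v,a,b):
    d=np.load(f"v_{v}.npz"); f={k:float(d[k]) for k in("fx","fy","cx","cy")}; f["extrinsics"]=d["E"]; c=d["c"]; p=proj(f,c+[0,0,.034]); o=np.maximum((p-50).astype(int),0)
    q=plane(f,[np.array(a)/6+o,np.array(b)/6+o],c[2]+.034)-c; e=q[1]-q[0]; n=np.degrees(np.arctan2(e[0],-e[1])); 
    m=q.mean(0)
    if np.cos(np.radians(n))*m[0]+np.sin(np.radians(n))*m[1]<0: n+=180
    u=np.array([np.cos(np.radians(n)),np.sin(np.radians(n))])
    print(v,"ends mm",(q[:,:2]*1e3).round(1).tolist(),"len",(np.hypot(*e[:2])*1e3).round(1),"rad",(q[0,:2]@u*1e3).round(1),"flat",n.round(1),"rel",((n-float(d["y0"])+180)%360-180).round(1))
E
python3 -c "
from ln import *
ln('y1',(343,362),(385,325)); ln('y2',(285,376),(388,341)); ln('y2',(285,376),(350,353))"
```

```text
y1 ends mm [[25.1, -8.9], [21.6, 9.3]] len 18.4 rad 23.0 flat 10.7 rel 62.6
y2 ends mm [[17.8, -22.2], [25.2, 6.8]] len 29.9 rad 22.7 flat 345.6 rel 69.5
y2 ends mm [[17.8, -22.2], [22.2, -3.7]] len 19.0 rad 22.4 flat 346.6 rel 70.5
```

```bash
for i in 1 2 3; do python3 -m handwheel '[[0,0,0,0,0,-10.23],[0,0,0,0,0,-10.23],[0,0,0,0,0,-10.23],[0,0,0,0,0,-10.23],[0,0,0,0,0,-10.23]]' >/dev/null; done; python3 -m handwheel '[[0,0,0,0,0,-10.23],[0,0,0,0,0,-10.23],[0,0,0,0,0,-10.23],[0,0,0,0,0,-10.23],[0,0,0,0,0,0]]'; python3 -c "
from h import *
go((.6687,.0026,.18),110.5)"
```

```text
clock: 34.78
ee_pos: [0.7499, -0.2504, 0.419]
tcp_rot: [1.795, 2.578, 0.0]
contact_force: [-0.3, 0.1, -0.9]
width: 0.0393
finger_force: 24.9
t 34.77 tcp [ 0.7499 -0.2504  0.419 ] yaw 110.29 shift [0.2654 0.0116 0.239 ] turn z -0.21
```

```bash
python3 -m handwheel '[[0.0379,0.0017,0.0341,0,0,0],[0.0379,0.0017,0.0341,0,0,0],[0.0379,0.0017,0.0341,0,0,0],[0.0379,0.0017,0.0341,0,0,0],[0.0379,0.0017,0.0341,0,0,0]]'; python3 -m handwheel '[[0.0379,0.0017,0.0341,0,0,0],[0.0379,0.0017,0.0341,0,0,-0.2],[0,0,0,0,0,0],[0,0,0,0,0,0],[0,0,0,0,0,0]]'; python3 -m handwheel '[[0,0,0.025,0,0,0],[0,0,0.025,0,0,0],[0,0,0,0,0,0],[0,0,0,0,0,0],[0,0,0,0,0,0]]'; python3 -c "
from h import *
go((.6687,.0026,.128),110.5)"
```

```text
clock: 35.4
ee_pos: [0.6915, -0.0687, 0.2479]
tcp_rot: [1.797, 2.576, 0.001]
contact_force: [0.5, 0.7, -1.3]
width: 0.0398
finger_force: 24.9
clock: 36.02
ee_pos: [0.6702, 0.0012, 0.1818]
tcp_rot: [1.789, 2.578, 0.002]
contact_force: [-0.5, -0.1, -1.9]
width: 0.0392
finger_force: 24.9
clock: 36.65
ee_pos: [0.6698, 0.002, 0.1319]
tcp_rot: [1.788, 2.58, 0.002]
contact_force: [-0.4, 0.1, -0.4]
width: 0.0399
finger_force: 24.9
t 36.65 tcp [0.6698 0.002  0.1319] yaw 110.55 shift [ 0.0009 -0.0009  0.0039] turn z 0.05
```

```bash
python3 -m handwheel '[[0.0009,-0.0009,0.005,0,0,0],[0,0,0,0,0,0],[0,0,0,0,0,0]]' |grep -e ee -e con; python3 -m handwheel '[[0,0,0.002,0,0,0],[0,0,0,0,0,0],[0,0,0,0,0,0]]' |grep -e ee -e con;python3 -m handwheel '[[0,0,0.002,0,0,0],[0,0,0,0,0,0],[0,0,0,0,0,0]]' |grep -e ee -e con;python3 -m handwheel '[[0,0,0.002,0,0,0],[0,0,0,0,0,0],[0,0,0,0,0,0]]' |grep -e ee -e con
```

```text
ee_pos: [0.6674, 0.0031, 0.1253]
contact_force: [-0.4, -0.1, -1.5]
ee_pos: [0.6675, 0.003, 0.1232]
contact_force: [-0.1, -0.2, -1.2]
ee_pos: [0.6674, 0.003, 0.1212]
contact_force: [-0.7, 0.2, -1.3]
ee_pos: [0.6674, 0.003, 0.1192]
contact_force: [-0.3, 0.4, -0.5]
```

```bash
for i in 1; do python3 -m handwheel '[[-0.0003,0.0006,0.002,0,0,0],[0,0,0,0,0,0],[0,0,0,0,0,0]]' |grep -e ee -e con; python3 -m handwheel '[[0,0,0.002,0,0,0],[0,0,0,0,0,0],[0,0,0,0,0,0]]' |grep -e ee -e con;python3 -m handwheel '[[0,0,0.002,0,0,0],[0,0,0,0,0,0],[0,0,0,0,0,0]]' |grep -e ee -e con;python3 -m handwheel '[[0,0,0.003,0,0,0],[0,0,0,0,0,0],[0,0,0,0,0,0]]' |grep -e ee -e con; done
```

```text
ee_pos: [0.6681, 0.0029, 0.1172]
contact_force: [-1.0, 0.4, -1.2]
ee_pos: [0.6681, 0.0029, 0.1152]
contact_force: [0.1, -1.0, -1.4]
ee_pos: [0.6681, 0.0029, 0.1132]
contact_force: [-0.1, -0.0, -0.8]
ee_pos: [0.6681, 0.0029, 0.1102]
contact_force: [-0.7, 0.5, -1.4]
```

```bash
python3 -m handwheel '[[0,0,0.004,0,0,0],[0,0,0.004,0,0,0],[0,0,0.003,0,0,0],[0,0,0,0,0,0],[0,0,0,0,0,0]]' |grep -e ee -e con; for i in 1 2; do python3 -m handwheel '[[0,0,0.0015,0,0,0],[0,0,0,0,0,0],[0,0,0,0,0,0]]' |grep -e ee -e con; done
```

```text
ee_pos: [0.6682, 0.0029, 0.0993]
contact_force: [0.3, 0.4, -1.2]
ee_pos: [0.6682, 0.0029, 0.0978]
contact_force: [0.0, -1.2, -1.7]
ee_pos: [0.6682, 0.0029, 0.0963]
contact_force: [0.3, 0.3, -1.3]
```

```bash
python3 -m handwheel '[[0,0,0,0,0,0],[0,0,0,0,0,0],[0,0,0,0,0,0],[0,0,0,0,0,0]]' 0 5|grep -e ee -e wid; python3 -m handwheel '[[0,0,-0.03,0,0,0],[0,0,-0.06,0,0,0],[0.0527,0.0035,-0.02,0,0,0],[0.0527,0.0035,0,0,0,0],[0.0527,0.0035,0,0,0,0]]' |grep -e ee -e wid; python3 -m handwheel '[[0.0527,0.0035,0,0,0,0],[0.0527,0.0035,0,0,0,0],[0,0,0,0,0,0],[0,0,0,0,0,0],[0,0,0,0,0,0]]'|grep -e ee -e wid; python3 y.py red green; python3 -c "
from h import *
go((.5925,.2558,.063),112)
f=viewer.grab_frame('scene');cv2.imwrite('pics/s4.png',cv2.resize(f['img'][200:330,280:430,::-1],None,fx=4,fy=4))"
```

```text
ee_pos: [0.6682, 0.0029, 0.0964]
width: 0.0717
ee_pos: [0.6221, 0.1559, 0.2071]
width: 0.0872
ee_pos: [0.5925, 0.2544, 0.2063]
width: 0.0869
red [0.5971 0.2453 0.0545]
   scene flat outward deg [36. 34. 38. 32. 40. 30.] 133.0 64.0
   top flat outward deg [ 6.  4.  8.  2.  0. 10.] 103.0 50.0
   both: flat 32.0 button yaw 212.0
t 42.88 tcp [0.5925 0.2543 0.2062] yaw 110.46 shift [0.0014 0.0005 0.1432] turn z -1.54Traceback (most recent call last):
  File "y.py", line 11, in <module>
    r[c]=max(blobs(k),key=lambda x:x[0])[1]
         ~~~^^^^^^^^^^^^^^^^^^^^^^^^^^^^
ValueError: max() iterable argument is empty
```

View pics/s4.png

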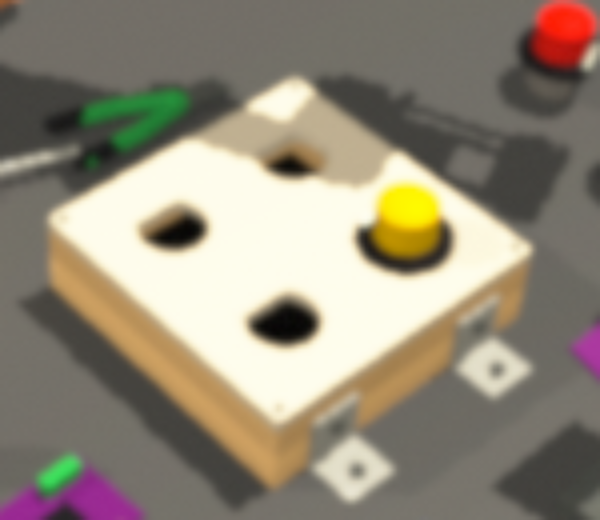

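Yellow sits flush in the far-left hole (crop (405,235)). Now red.

```bash
python3 -m handwheel '[[0.0014,0.0005,0.047,0,0,-1.5],[0,0,0.047,0,0,0],[0,0,0.045,0,0,0],[0,0,0,0,0,0],[0,0,0,0,0,0]]' 0 4; python3 -m handwheel '[[0,0,0.003,0,0,0],[0,0,0,0,0,0],[0,0,0,0,0,0]]' 0 4;python3 -m handwheel '[[0,0,0,0,0,0],[0,0,0,0,0,0],[0,0,0,0,0,0],[0,0,0,0,0,0],[0,0,0,0,0,0]]' 1 4;python3 -m handwheel '[[0,0,0,0,0,0],[0,0,0,0,0,0]]'; python3 -m handwheel '[[0,0,0,0,0,0],[0,0,0,0,0,0],[0,0,0,0,0,0]]' 0.3
```

```text
clock: 43.55
ee_pos: [0.5932, 0.2571, 0.0686]
tcp_rot: [1.755, 2.604, 0.003]
contact_force: [0.2, -0.3, 0.3]
width: 0.0872
finger_force: 0.0
clock: 43.92
ee_pos: [0.5923, 0.2574, 0.0653]
tcp_rot: [1.754, 2.605, 0.002]
contact_force: [0.5, 0.0, 0.3]
width: 0.0868
finger_force: 0.0
clock: 44.55
ee_pos: [0.5918, 0.2573, 0.0642]
tcp_rot: [-1.755, -2.606, 0.0]
contact_force: [0.1, -0.6, -0.2]
width: 0.0453
finger_force: 0.0
clock: 44.8
ee_pos: [0.5921, 0.2573, 0.0642]
tcp_rot: [1.755, 2.606, 0.0]
contact_force: [0.3, 0.7, 0.1]
width: 0.0398
finger_force: 4.0
clock: 45.18
ee_pos: [0.5918, 0.2572, 0.0642]
tcp_rot: [-1.755, -2.606, 0.0]
contact_force: [-0.2, -0.7, -0.6]
width: 0.0586
finger_force: 0.0
```

```bash
python3 -m handwheel '[[0,0,0.002,0,0,10],[0,0,0,0,0,10],[0,0,0,0,0,10],[0,0,0,0,0,10],[0,0,0,0,0,10]]'|grep -e forc; python3 -m handwheel '[[0,0,0,0,0,10],[0,0,0,0,0,10],[0,0,0,0,0,10],[0,0,0,0,0,10],[0,0,0,0,0,0]]'|grep -e forc; python3 -m handwheel '[[0,0,0,0,0,0],[0,0,0,0,0,0],[0,0,0,0,0,0],[0,0,0,0,0,0]]' 1 4;python3 -m handwheel '[[0,0,0,0,0,0],[0,0,0,0,0,0],[0,0,-0.04,0,0,0],[0,0,-0.06,0,0,0],[0,0,-0.06,0,0,0]]' 1 25; python3 -c "
from h import *
go((.75,-.25,.42),22)"
```

```text
contact_force: [-0.4, -0.2, -0.2]
finger_force: 0.0
contact_force: [-1.1, 0.8, -0.3]
finger_force: 0.0
clock: 46.92
ee_pos: [0.5919, 0.2572, 0.0623]
tcp_rot: [3.083, 0.602, 0.0]
contact_force: [-0.1, 0.9, 0.2]
width: 0.0399
finger_force: 4.0
clock: 47.55
ee_pos: [0.5911, 0.2573, 0.223]
tcp_rot: [-3.083, -0.602, 0.003]
contact_force: [0.8, 0.1, -1.8]
width: 0.0395
finger_force: 25.0
t 47.55 tcp [0.5911 0.2573 0.223 ] yaw 22.08 shift [-0.0439  0.5296 -0.1973] turn z 0.08
```

```bash
for i in 1 2; do python3 -m handwheel '[[-0.0044,0.053,-0.0197,0,0,0],[-0.0044,0.053,-0.0197,0,0,0],[-0.0044,0.053,-0.0197,0,0,0],[-0.0044,0.053,-0.0197,0,0,0],[-0.0044,0.053,-0.0197,0,0,0]]' >/dev/null; done;  python3 -m handwheel '[[0,0,0,0,0,9.3],[0,0,0,0,0,9.3],[0,0,0,0,0,9.3],[0,0,0,0,0,9.3],[0,0,0,0,0,9.3]]' >/dev/null; python3 -m handwheel '[[0,0,0,0,0,9.3],[0,0,0,0,0,9.3],[0,0,0,0,0,0],[0,0,0,0,0,0],[0,0,0,0,0,0]]'; python3 k.py r1; python3 fit.py r1
```

```text
clock: 50.05
ee_pos: [0.7503, -0.2504, 0.4191]
tcp_rot: [-2.923, 1.15, 0.001]
contact_force: [-0.5, -0.2, -1.4]
width: 0.0394
finger_force: 25.0
yaw -42.95 [ 0.7503 -0.2504  0.4191]
bezel px [329.5 216. ]
crop at 279 166
r1 flat [315 316 314 317 313] [119. 119. 119. 118. 118.] rel to tool yaw [-2.1 -1.1 -3.1 -0.1 -4.1]
```

View pics/k_r1.png

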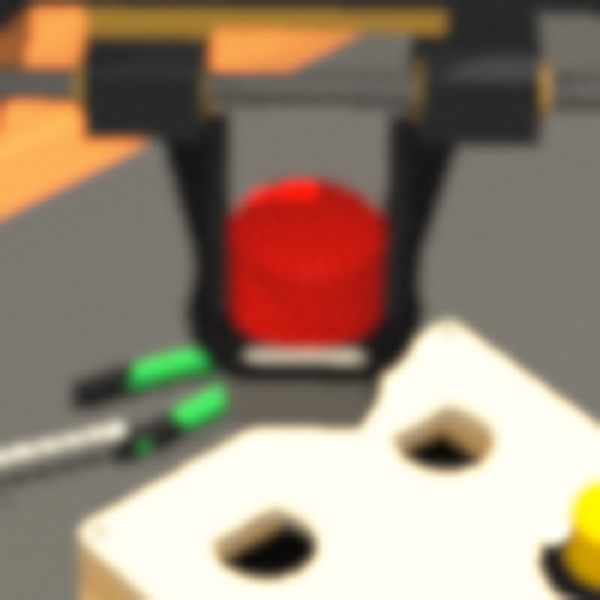

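Red's line lies fully in view, from crop (240,354) to (368,357).

```bash
python3 - <<'E'
from ln import *
ln('r1',(240,354),(368,357))
d=np.load('v_r1.npz'); im=d['img'].astype(float); S=im.min(2)[220:230,317:343]; print(S.astype(int)[:, ::2])
w=np.clip(S[2:9]-70,0,None); cols=np.arange(S.shape[1]); cen=(w*np.arange(2,9)[:,None]).sum(0)/np.maximum(w.sum(0),1e-9); ok=w.sum(0)>60; print(cols[ok]+317,(cen[ok]+220).round(2),np.polyfit(cols[ok],cen[ok],1))
E
```

```text
r1 ends mm [[5.2, -26.6], [27.7, -3.0]] len 32.6 rad 22.1 flat 316.4 rel -0.7
[[ 24  21  16  17  16  14  15  16  17  16  16  17  22]
 [ 27  25  20  20  20  18  13  18  15  16  15  20  24]
 [ 28  31  39  38  36  30  29  32  32  32  29  28  24]
 [ 28  49  78  83  79  74  74  75  74  75  72  47  26]
 [ 30  70 120 127 124 123 122 122 124 125 121  78  31]
 [ 30  77 131 140 141 139 140 139 140 147 142  95  35]
 [ 31  58  98 109 110 109 110 111 113 123 120  83  34]
 [ 36  38  53  62  64  63  63  62  66  73  73  55  35]
 [ 52  42  42  42  43  43  43  43  40  42  42  38  51]
 [ 71  63  61  60  61  60  61  59  56  55  54  52  71]]
[320 321 322 323 324 325 326 327 328 329 330 331 332 333 334 335 336 337
 338] [224.79 224.74 224.74 224.75 224.78 224.82 224.86 224.87 224.87 224.88
 224.88 224.87 224.88 224.89 224.92 224.97 224.98 225.01 225.02] [0.01435231 4.69727925]
```

```bash
for i in 1 2 3 4; do python3 -m handwheel '[[0,0,0,0,0,-10.08],[0,0,0,0,0,-10.08],[0,0,0,0,0,-10.08],[0,0,0,0,0,-10.08],[0,0,0,0,0,-10.08]]' >/dev/null; done; python3 -m handwheel '[[0,0,0,0,0,-10.08],[0,0,0,0,0,-10.08],[0,0,0,0,0,0],[0,0,0,0,0,0],[0,0,0,0,0,0]]'; python3 -c "
from h import *
go((.6653,-.0974,.135),178.8)"
```

```text
clock: 53.22
ee_pos: [0.7503, -0.2504, 0.4193]
tcp_rot: [0.036, 3.141, 0.0]
contact_force: [0.2, 0.0, -1.6]
width: 0.0395
finger_force: 25.0
t 53.23 tcp [ 0.7503 -0.2504  0.4193] yaw 178.67 shift [0.0886 0.151  0.2843] turn z -0.13
```

```bash
python3 -m handwheel '[[0.0148,0.0252,0.0474,0,0,-0.13],[0.0148,0.0252,0.0474,0,0,0],[0.0148,0.0252,0.0474,0,0,0],[0.0148,0.0252,0.0474,0,0,0],[0.0148,0.0252,0.0474,0,0,0]]' >/dev/null; python3 -m handwheel '[[0.0148,0.0252,0.0474,0,0,0],[0,0,0,0,0,0],[0,0,0,0,0,0],[0,0,0,0,0,0],[0,0,0,0,0,0]]';  python3 -m handwheel '[[0,0,0,0,0,0],[0,0,0,0,0,0]]' >/dev/null; python3 -c "
from h import *
go((.6650,-.0972,.125),178.8)"
```

```text
clock: 54.48
ee_pos: [0.666, -0.0987, 0.1367]
tcp_rot: [0.033, 3.138, -0.002]
contact_force: [-0.8, 1.0, -1.6]
width: 0.0392
finger_force: 25.0
t 54.73 tcp [ 0.6647 -0.0977  0.1352] yaw 178.85 shift [-0.0003  0.0005  0.0102] turn z 0.05
```

```bash
python3 -m handwheel '[[0,0,0.010,0,0,0],[0,0,0,0,0,0],[0,0,0,0,0,0]]' |grep -e ee -e con;for i in 1 2 3 4 ; do python3 -m handwheel '[[0,0,0.002,0,0,0],[0,0,0,0,0,0],[0,0,0,0,0,0]]' |grep -e ee -e con; done
```

```text
ee_pos: [0.6644, -0.0974, 0.1244]
contact_force: [0.6, -0.1, -1.4]
ee_pos: [0.6646, -0.0975, 0.1229]
contact_force: [-0.5, 0.5, -1.0]
ee_pos: [0.6646, -0.0975, 0.1208]
contact_force: [-0.1, -0.5, -0.7]
ee_pos: [0.6646, -0.0975, 0.1188]
contact_force: [0.2, 0.6, -0.8]
ee_pos: [0.6646, -0.0974, 0.1168]
contact_force: [-0.9, -0.2, -1.2]
```

```bash
for i in 1 2; do python3 -m handwheel '[[0,0,0.003,0,0,0],[0,0,0.003,0,0,0],[0,0,0.003,0,0,0],[0,0,0,0,0,0],[0,0,0,0,0,0]]' |grep -e ee -e con; done;  python3 -m handwheel '[[0,0,0.0016,0,0,0],[0,0,0,0,0,0],[0,0,0,0,0,0]]' |grep -e ee -e con
```

```text
ee_pos: [0.6646, -0.0974, 0.1078]
contact_force: [0.9, -0.1, -1.2]
ee_pos: [0.6645, -0.0974, 0.0988]
contact_force: [-0.6, -0.0, -0.4]
ee_pos: [0.6646, -0.0975, 0.0973]
contact_force: [0.8, 0.4, -1.0]
```

```bash
python3 -m handwheel '[[0,0,0.0007,0,0,0],[0,0,0,0,0,0],[0,0,0,0,0,0]]' |grep -e ee -e con; python3 -m handwheel '[[0,0,0,0,0,0],[0,0,0,0,0,0],[0,0,0,0,0,0],[0,0,0,0,0,0]]' 0 5|grep -e ee -e wid; python3 -m handwheel '[[0,0,-0.03,0,0,0],[0,0,-0.06,0,0,0],[0,0,-0.04,0,0,0],[0,0,0,0,0,0],[0,0,0,0,0,0]]' |grep -e ee -e wid; python3 y.py green; python3 -c "
from h import *
go((.4482,.3654,.225),90)
f=viewer.grab_frame('top'); 
for d in finder.search_frame('brass_wool','top')[:2]: print(d['score'],plane(f,d['pixel'][::-1],.03).round(3))"
```

```text
ee_pos: [0.6646, -0.0975, 0.0966]
contact_force: [0.2, 0.6, -1.3]
ee_pos: [0.6646, -0.0975, 0.0966]
width: 0.0711
ee_pos: [0.6639, -0.0972, 0.2259]
width: 0.0874
t 59.83 tcp [ 0.6634 -0.0971  0.2246] yaw 178.87 shift [0.2243 0.4582 0.0009] turn z 88.87
0.72 [[0.471 0.432 0.03 ]]Traceback (most recent call last):
  File "y.py", line 11, in <module>
    r[c]=max(blobs(k),key=lambda x:x[0])[1]
         ~~~^^^^^^^^^^^^^^^^^^^^^^^^^^^^
ValueError: max() iterable argument is empty
```

```bash
for i in 1 2 3; do python3 -m handwheel '[[0,0,0,0,0,10.46],[0,0,0,0,0,10.46],[0,0,0,0,0,10.46],[0,0,0,0,0,10.46],[0,0,0,0,0,10.46]]' >/dev/null; done; python3 -m handwheel '[[-0.0029,-0.0566,0,0,0,0],[-0.0029,-0.0566,0,0,0,0],[-0.0029,-0.0566,0,0,0,0],[-0.0029,-0.0566,0,0,0,0],[-0.0029,-0.0566,0,0,0,0]]' >/dev/null;  python3 -m handwheel '[[-0.0029,-0.0566,0,0,0,0],[-0.0029,-0.0566,0,0,0,0],[-0.0029,-0.0566,0,0,0,0],[-0.0029,-0.0566,0,0,0,0],[0,0,0,0,0,0]]' ; python3 -m handwheel '[[0,0,0,0,0,0],[0,0,0,0,0,0],[0,0,0,0,0,0]]' >/dev/null; python3 -c "
from h import *
go((.4482,.3654,.063),22)
f=viewer.grab_frame('scene'); cv2.imwrite('pics/s5.png',cv2.resize(f['img'][130:280,270:470,::-1],None,fx=4,fy=4))"
```

```text
clock: 63.05
ee_pos: [0.4472, 0.3682, 0.2256]
tcp_rot: [-3.082, -0.608, 0.003]
contact_force: [1.0, -0.5, -0.5]
width: 0.0873
finger_force: 0.0
t 63.42 tcp [0.4506 0.364  0.2265] yaw 21.84 shift [-0.0017 -0.0023  0.1635] turn z -0.16
```

View pics/s5.png

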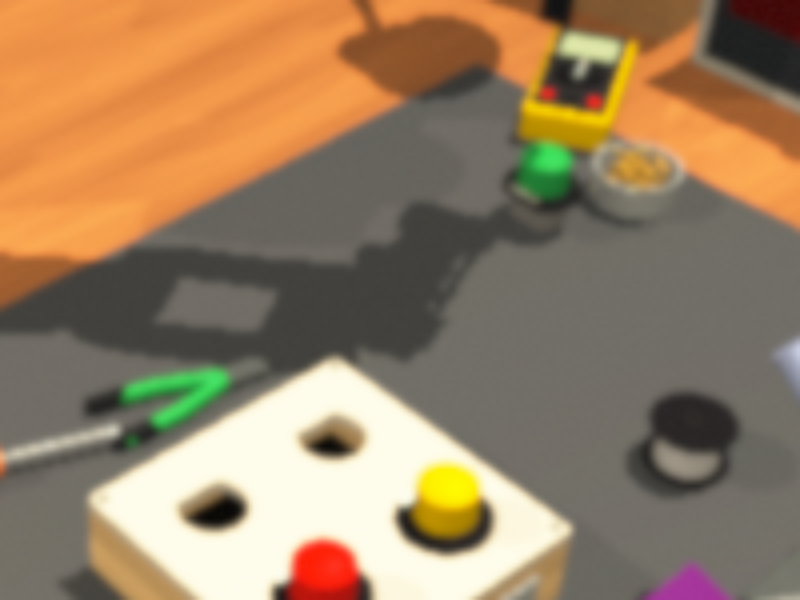

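Yellow and red sit flush in the far holes; green still stands at scene (406,172), beside the tin at (429,172).

```bash
python3 -m handwheel '[[-0.0012,-0.0015,0.054,0,0,0],[0,0,0.054,0,0,0],[0,0,0.052,0,0,0],[0,0,0,0,0,0],[0,0,0,0,0,0]]' 0 4;python3 -m handwheel '[[0,0,0,0,0,0],[0,0,0,0,0,0],[0,0,0,0,0,0],[0,0,0,0,0,0],[0,0,0,0,0,0]]' 1 4;python3 -m handwheel '[[0,0,0,0,0,0],[0,0,0,0,0,0]]'; python3 -m handwheel '[[0,0,0,0,0,0],[0,0,0,0,0,0],[0,0,0,0,0,0]]' 0.3
```

```text
clock: 64.1
ee_pos: [0.4495, 0.3664, 0.068]
tcp_rot: [-3.083, -0.597, -0.004]
contact_force: [0.8, 0.7, 1.4]
width: 0.0871
finger_force: 0.0
clock: 64.72
ee_pos: [0.4481, 0.3661, 0.0666]
tcp_rot: [-3.084, -0.599, -0.0]
contact_force: [-0.7, 0.4, 0.2]
width: 0.0452
finger_force: 0.1
clock: 64.97
ee_pos: [0.4482, 0.366, 0.0665]
tcp_rot: [3.084, 0.599, -0.0]
contact_force: [0.5, -0.6, 0.6]
width: 0.0402
finger_force: 4.0
clock: 65.35
ee_pos: [0.4481, 0.3661, 0.0665]
tcp_rot: [-3.084, -0.599, 0.0]
contact_force: [-0.4, 0.5, -0.2]
width: 0.0588
finger_force: 0.0
```

```bash
python3 -m handwheel '[[0,0,0,0,0,-10],[0,0,0,0,0,-10],[0,0,0,0,0,-10],[0,0,0,0,0,-10],[0,0,0,0,0,-10]]'|grep -e forc; python3 -m handwheel '[[0,0,0,0,0,-10],[0,0,0,0,0,-10],[0,0,0,0,0,-10],[0,0,0,0,0,-10],[0,0,0.004,0,0,0]]'|grep -e forc; python3 -m handwheel '[[0,0,0,0,0,0],[0,0,0,0,0,0],[0,0,0,0,0,0],[0,0,0,0,0,0]]' 1 4;python3 -m handwheel '[[0,0,0,0,0,0],[0,0,0,0,0,0],[0,0,-0.04,0,0,0],[0,0,-0.06,0,0,0],[0,0,-0.06,0,0,0]]' 1 25; python3 -c "
from h import *
go((.75,-.25,.42),112)"
```

```text
contact_force: [0.2, 0.1, 0.1]
finger_force: 0.0
contact_force: [0.1, -0.2, -1.1]
finger_force: 0.0
clock: 67.1
ee_pos: [0.448, 0.3661, 0.0625]
tcp_rot: [-1.758, -2.604, 0.0]
contact_force: [0.1, -0.4, -0.4]
width: 0.0401
finger_force: 4.0
clock: 67.72
ee_pos: [0.4477, 0.3659, 0.2236]
tcp_rot: [-1.757, -2.603, 0.002]
contact_force: [0.6, 0.4, -1.5]
width: 0.0395
finger_force: 25.0
t 67.72 tcp [0.4477 0.3659 0.2236] yaw 111.96 shift [-0.6842  0.0497 -0.1964] turn z -0.04
```

```bash
for i in 1 2; do python3 -m handwheel '[[-0.057,0.0041,-0.0164,0,0,0],[-0.057,0.0041,-0.0164,0,0,0],[-0.057,0.0041,-0.0164,0,0,0],[-0.057,0.0041,-0.0164,0,0,0],[-0.057,0.0041,-0.0164,0,0,0]]' >/dev/null; done;  python3 -m handwheel '[[-0.057,0.0041,-0.0164,0,0,0],[-0.057,0.0041,-0.0164,0,0,0],[0,0,0,0,0,-9.17],[0,0,0,0,0,-9.17],[0,0,0,0,0,-9.17]]' >/dev/null; python3 -m handwheel '[[0,0,0,0,0,-9.17],[0,0,0,0,0,-9.17],[0,0,0,0,0,-9.17],[0,0,0,0,0,0],[0,0,0,0,0,0]]'; python3 -m handwheel '[[0,0,0,0,0,0],[0,0,0,0,0,0]]' >/dev/null; python3 k.py g1; python3 fit.py g1
```

```text
clock: 70.22
ee_pos: [0.7496, -0.2497, 0.4188]
tcp_rot: [-0.359, -3.12, -0.001]
contact_force: [-0.8, -0.2, -1.2]
width: 0.0396
finger_force: 25.0
yaw 166.95 [ 0.7497 -0.2498  0.4193]
bezel px [329.5 215.5]
crop at 279 165
g1 flat [319 320 321 322 318] [117. 117. 117. 117. 116.] rel to tool yaw [152. 153. 154. 155. 151.]
```

View pics/k_g1.png

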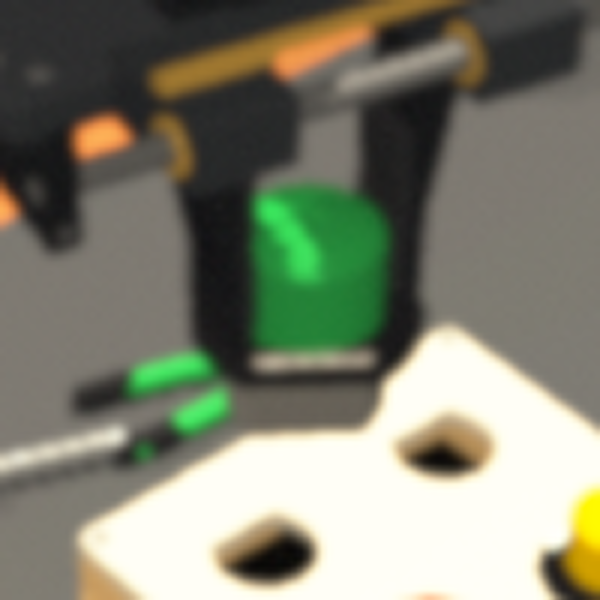

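Green's line runs from crop (250,361) to (378,358), almost square to the camera.

```bash
python3 - <<'E'
from ln import *
ln('g1',(250,361),(378,358))
ln('r1',(240,354.6),(368,356.4))
d=np.load('v_g1.npz'); im=d['img'].astype(float); S=im.min(2)[219:230,317:346]
w=np.clip(S[2:9]-70,0,None); cols=np.arange(S.shape[1]); cen=(w*np.arange(2,9)[:,None]).sum(0)/np.maximum(w.sum(0),1e-9); ok=w.sum(0)>80; print(cols[ok]+317,(cen[ok]+219).round(2),np.polyfit(cols[ok],cen[ok],1))
E
```

```text
g1 ends mm [[8.1, -25.7], [28.8, -0.6]] len 32.6 rad 22.6 flat 320.5 rel 153.6
r1 ends mm [[5.4, -26.7], [27.5, -2.9]] len 32.5 rad 22.1 flat 317.2 rel 0.2
[322 323 324 325 326 327 328 329 330 331 332 333 334 335 336 337 338 339
 344 345] [224.97 224.88 224.82 224.73 224.69 224.64 224.59 224.57 224.54 224.46
 224.41 224.42 224.42 224.43 224.43 224.41 224.42 224.36 226.84 226.58] [0.04566776 5.09998752]
```

```bash
for i in 1 2; do python3 -m handwheel '[[0,0,0,0,0,10.25],[0,0,0,0,0,10.25],[0,0,0,0,0,10.25],[0,0,0,0,0,10.25],[0,0,0,0,0,10.25]]' >/dev/null; done; python3 -m handwheel '[[0,0,0,0,0,10.25],[0,0,0,0,0,10.25],[0,0,0,0,0,10.25],[0,0,0,0,0,10.25],[0,0,0,0,0,0]]' >/dev/null; python3 -m handwheel '[[0,0,0,0,0,0],[0,0,0,0,0,0]]' >/dev/null; python3 -c "
from h import *
go((.5682,.0060,.19),23.5)"
```

```text
t 72.65 tcp [ 0.7497 -0.2498  0.4194] yaw 23.56 shift [-0.0641 -0.307   0.2294] turn z 0.06
```

```bash
python3 -m handwheel '[[-0.0092,-0.0439,0.0328,0,0,0],[-0.0092,-0.0439,0.0328,0,0,0],[-0.0092,-0.0439,0.0328,0,0,0],[-0.0092,-0.0439,0.0328,0,0,0],[-0.0092,-0.0439,0.0328,0,0,0]]' >/dev/null; python3 -m handwheel '[[-0.0092,-0.0439,0.0328,0,0,0],[-0.0092,-0.0439,0.0328,0,0,0],[0,0,0.03,0,0,0],[0,0,0.027,0,0,0],[0,0,0,0,0,0]]' >/dev/null; python3 -m handwheel '[[0,0,0,0,0,0],[0,0,0,0,0,0],[0,0,0,0,0,0]]'; python3 -c "
from h import *
go((.5682,.0060,.126),23.5)"
```

```text
clock: 74.28
ee_pos: [0.5687, 0.0061, 0.1338]
tcp_rot: [3.075, 0.639, 0.003]
contact_force: [0.9, 0.2, -2.3]
width: 0.0394
finger_force: 25.0
t 74.28 tcp [0.5687 0.0061 0.1338] yaw 23.48 shift [-0.0006 -0.0001  0.0078] turn z -0.02
```

```bash
python3 -m handwheel '[[-0.0003,0,0.008,0,0,0],[0,0,0,0,0,0],[0,0,0,0,0,0]]' |grep -e ee -e con;for i in 1 2 3 4 5; do python3 -m handwheel '[[0,0,0.002,0,0,0],[0,0,0,0,0,0],[0,0,0,0,0,0]]' |grep -e ee -e con; done
```

```text
ee_pos: [0.5677, 0.0062, 0.1245]
contact_force: [0.4, 0.5, -1.4]
ee_pos: [0.5679, 0.0062, 0.1228]
contact_force: [0.1, -0.4, -0.9]
ee_pos: [0.5678, 0.0062, 0.1207]
contact_force: [0.5, 0.2, -1.2]
ee_pos: [0.5679, 0.0062, 0.1187]
contact_force: [0.5, -0.3, -1.6]
ee_pos: [0.5679, 0.0062, 0.1167]
contact_force: [0.2, -0.1, -2.1]
ee_pos: [0.5679, 0.0062, 0.1147]
contact_force: [1.3, 0.7, -1.4]
```

```bash
for i in 1 2; do python3 -m handwheel '[[0,0,0.003,0,0,0],[0,0,0.003,0,0,0],[0,0,0.002,0,0,0],[0,0,0,0,0,0],[0,0,0,0,0,0]]' |grep -e ee -e con; done;  python3 -m handwheel '[[0,0,0.0018,0,0,0],[0,0,0,0,0,0],[0,0,0,0,0,0]]' |grep -e ee -e con; python3 -m handwheel '[[0,0,0,0,0,0],[0,0,0,0,0,0],[0,0,0,0,0,0],[0,0,0,0,0,0]]' 0 5|grep -e ee -e wid
```

```text
ee_pos: [0.5678, 0.0063, 0.1067]
contact_force: [0.8, 0.3, -2.1]
ee_pos: [0.5678, 0.0062, 0.0987]
contact_force: [0.4, -0.5, -2.2]
ee_pos: [0.5678, 0.0062, 0.0969]
contact_force: [0.4, 0.1, -1.8]
ee_pos: [0.5678, 0.0062, 0.097]
width: 0.0714
```

```bash
python3 -m handwheel '[[0,0,-0.03,0,0,0],[0,0,-0.06,0,0,0],[0,0,-0.06,0,0,0],[-0.03,0.05,-0.02,0,0,0],[-0.03,0.05,-0.02,0,0,0]]' |grep -e ee -e wid; python3 -m handwheel '[[-0.02,0.05,0,0,0,0],[-0.02,0.05,0,0,0,0],[0,0.05,0,0,0,0],[0,0,0,0,0,0],[0,0,0,0,0,0]]' |grep -e ee -e wid -e clo; python3 -c "
from h import *
f=viewer.grab_frame('scene'); g=cv2.imwrite('pics/s6.png',cv2.resize(f['img'][160:360,180:460,::-1],(800,571),interpolation=cv2.INTER_CUBIC))"
```

```text
ee_pos: [0.5527, -0.11, 0.2886]
width: 0.0865
clock: 79.9
ee_pos: [0.5751, -0.2623, 0.2864]
width: 0.0869
```

View pics/s6.png

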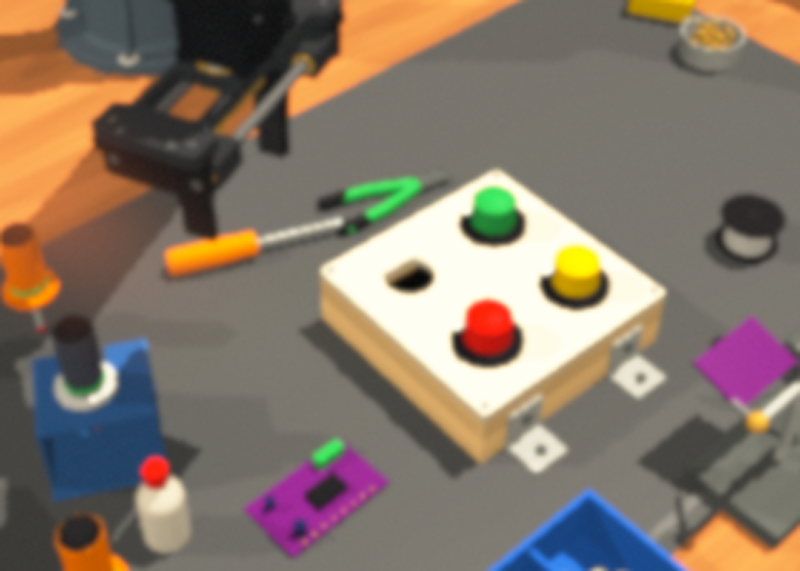

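All three buttons sit flush in the lid: green at crop (492,215), yellow (576,275), red (488,330). The probe stands in its stand at (80,365), the gripper is clear, and the bystanders look unmoved. Handing in.

```bash
python3 -c "
from cell import job
print(job.finish_job())"
```

```text
the job is handed in; nothing more can be done
None
```

Job handed in at about 80 s of robot time: all three touches were made in order, the probe is back upright in its stand, and the red, yellow and green buttons (no blue one was present) look flush in the lid in the last picture; I got no verdict back.

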